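# Put the polishing drums away in the dust-tight case

### The job

Put the stone-polishing drums away: lever the flush cover of the orange case up with the blade of the flat scraper in the front notch, without touching the case or cover with the gripper until it stands well ajar (its lip some 60 mm up), then swing the cover right back. Set every drum that is on the bench, hub up, all the way down on a spindle of its own in the case, lay the scraper flat on its cork rest, and close the cover fully. Leave the hammer, the chisel box and the tape where they are.

Things in the scene. Friction and masses are not known exactly. Their poses are not given: they have to be found in the camera images.
- case: Orange drum case fixed to the stone bench, 230 x 230 mm outside, 85 mm high to the rim, walls 8 mm, inner floor 12 mm above the bench. Origin: centre of its underside. Its +x axis points from the front (the wall with the black notched panel) to the hinge at the back, z up.
- cover (a joint): Hinge angle of the blue flush cover, rad: 0 shut, about 1.9 fully back against its stop. The cover is a 230 x 230 x 6 mm plate of 150 g lying on the rim, without any handle; its underside is at 85 mm. The hinge is stiff (0.22 N m of friction): the cover stays at any angle where it is left. About 2 N under the lip raises it.
- cover_hinge (a point): Centre of the hinge axis, at the top of the back wall, 85 mm above the bench; the axis runs along the case's y.
- cover_lip (a point): Middle of the cover's front edge, mid-thickness (marked with a yellow strip); 230 mm from the hinge axis. It moves with the cover.
- notch (a point): Centre of the pry notch in the front wall, on its outer face: an opening 90 mm wide and 9 mm high between the black panel (top at 76 mm) and the underside of the shut cover (85 mm). A blade goes in level along the case's +x; it may reach 50 mm in from the front face even with drums about.
- seat0 (a point): Foot of the front, right-hand (case x -50, y -50 mm) upright steel spindle, on the inner floor of the case, 12 mm above the bench. Spindle 14 mm in diameter, 50 mm high, tapered over its top 10 mm.
- seat1 (a point): Foot of the front, left-hand (x -50, y +50) upright steel spindle, on the inner floor of the case, 12 mm above the bench. Spindle 14 mm in diameter, 50 mm high, tapered over its top 10 mm.
- seat2 (a point): Foot of the back, right-hand (x +50, y -50) upright steel spindle, on the inner floor of the case, 12 mm above the bench. Spindle 14 mm in diameter, 50 mm high, tapered over its top 10 mm.
- seat3 (a point): Foot of the back, left-hand (x +50, y +50) upright steel spindle, on the inner floor of the case, 12 mm above the bench. Spindle 14 mm in diameter, 50 mm high, tapered over its top 10 mm.
- scraper: Flat scraper, 200 mm long, 160 g, lying flat. Wooden handle 100 x 22 x 26 mm (x -100 to 0), steel blade 100 x 40 x 2.5 mm (x 0 to +100) whose underside is flush with the handle's. Origin: where the handle meets the blade, in the middle of the underside; +x to the blade tip, z up.
- rest: Cork rest fixed to the bench, 220 x 100 x 6 mm, the scraper's place. Origin: centre of its underside; x along its length. The scraper lies on it at the start, roughly along it.
- drum0: Red polishing drum (two to four drums are present), standing upright: body 70 mm in diameter and 35 mm high, aluminium hub 34 mm in diameter above it up to 63 mm, bore 20 mm right through; 130 to 230 g. Origin: centre of its underside, on the bore; z up. Grip it by the hub.
- drum1: Green polishing drum (two to four drums are present), standing upright: body 70 mm in diameter and 35 mm high, aluminium hub 34 mm in diameter above it up to 63 mm, bore 20 mm right through; 130 to 230 g. Origin: centre of its underside, on the bore; z up. Grip it by the hub.
- drum2: Yellow polishing drum (two to four drums are present), standing upright: body 70 mm in diameter and 35 mm high, aluminium hub 34 mm in diameter above it up to 63 mm, bore 20 mm right through; 130 to 230 g. Origin: centre of its underside, on the bore; z up. Grip it by the hub.
- drum3: Blue polishing drum (two to four drums are present), standing upright: body 70 mm in diameter and 35 mm high, aluminium hub 34 mm in diameter above it up to 63 mm, bore 20 mm right through; 130 to 230 g. Origin: centre of its underside, on the bore; z up. Grip it by the hub.
- hammer: Bystander: mason's hammer lying on the bench; leave it alone.
- chisel_box: Bystander: clear plastic box 90 x 160 x 40 mm with chisels; leave it alone.
- tape: Bystander: black roll of tape, 84 mm in diameter, 30 mm high; leave it alone.
Not all that is in view belongs to the job. Of the things like the drum0, leave any that is black or purple; of the rest the smaller one is meant.

How it is judged:
On the way, in this order (a step that is already met when the one before it is completed fails the run):
1. the scraper holds the cover ajar by more than 0.25 rad, the arm and fingers not touching the case or cover (value of joint cover above 0.25 rad and contact force between scraper and case above 0.3 N and contact force between each of the fingers, the arm and case below 0.1 N), for 0.2 s.
2. the cover is swung right back, past 1.6 rad (value of joint cover above 1.6 rad), for 0.2 s.
3. every drum present sits down on a spindle (((distance between drum0 and seat0 below 0.008 m and angle between drum0's own z axis and vertical below 0.12 rad) or (distance between drum0 and seat1 below 0.008 m and angle between drum0's own z axis and vertical below 0.12 rad) or (distance between drum0 and seat2 below 0.008 m and angle between drum0's own z axis and vertical below 0.12 rad) or (distance between drum0 and seat3 below 0.008 m and angle between drum0's own z axis and vertical below 0.12 rad)) and ((distance between drum1 and seat0 below 0.008 m and angle between drum1's own z axis and vertical below 0.12 rad) or (distance between drum1 and seat1 below 0.008 m and angle between drum1's own z axis and vertical below 0.12 rad) or (distance between drum1 and seat2 below 0.008 m and angle between drum1's own z axis and vertical below 0.12 rad) or (distance between drum1 and seat3 below 0.008 m and angle between drum1's own z axis and vertical below 0.12 rad)) and ((distance between drum2 and seat0 below 0.008 m and angle between drum2's own z axis and vertical below 0.12 rad) or (distance between drum2 and seat1 below 0.008 m and angle between drum2's own z axis and vertical below 0.12 rad) or (distance between drum2 and seat2 below 0.008 m and angle between drum2's own z axis and vertical below 0.12 rad) or (distance between drum2 and seat3 below 0.008 m and angle between drum2's own z axis and vertical below 0.12 rad)) and ((distance between drum3 and seat0 below 0.008 m and angle between drum3's own z axis and vertical below 0.12 rad) or (distance between drum3 and seat1 below 0.008 m and angle between drum3's own z axis and vertical below 0.12 rad) or (distance between drum3 and seat2 below 0.008 m and angle between drum3's own z axis and vertical below 0.12 rad) or (distance between drum3 and seat3 below 0.008 m and angle between drum3's own z axis and vertical below 0.12 rad))), for 0.2 s.
At the end, for the whole second after the job is handed in: Every drum present sits upright (within 0.12 rad) with its underside centre within 8 mm of the foot of a spindle, the cover is shut (below 0.04 rad), and the scraper lies flat on the cork rest (its origin over the rest, tilt below 0.1 rad), all at rest (all of step 3 and value of joint cover below 0.04 rad and z of scraper in the frame of rest between 0.002 and 0.012 m and angle between scraper's own z axis and vertical below 0.1 rad and x of scraper in the frame of rest between -0.11 and 0.11 m and y of scraper in the frame of rest between -0.05 and 0.05 m and linear speed of each of scraper, drum0, drum1, drum2, drum3 below 0.02 m/s); the robot touches nothing.
It fails at once if the hammer is moved more than 30 mm (distance of hammer from where it was at the start of the episode above 0.03 m).
It fails at once if the box of chisels is moved more than 30 mm (distance of chisel_box from where it was at the start of the episode above 0.03 m).
It fails at once if the roll of tape is moved more than 30 mm (distance of tape from where it was at the start of the episode above 0.03 m).
Of drum0, drum1, drum2, drum3 only 2 to 4 are there at a start; the rules pass over those that are not, and their reading is None.
At some moment in a run one of drum0, drum1, drum2, drum3 may be knocked a few centimetres aside while the robot is not near it.
It also fails if it takes over 210 s, if anything falls off the work surface, if the arm or the gripper's body presses on something with over 40 N, if the wrist force passes 120 N, or if a joint passes its speed limit or range.

### The arm

A 6-joint arm with a two-finger parallel gripper is mounted at the origin on the work surface. World frame = base frame: x ahead of the robot, y to its left, z up, the work surface at z = 0. Lengths are in m, angles in rad, forces in N, time in s.
With the tool pointing down it reaches from about 0.425 to 1.125 m from the base axis. Payload 14.9 kg.
Tool frame: the origin (TCP) lies where the fingers leave the gripper's body, on its centre line; the fingertips stand 78 mm ahead of it and the grasp point (between the pads) lies robot.grasp_offset ahead of it (robot.grasp_offset is the distance from the TCP to the grasp point, in m); z points along the fingers, y is the line along which they close (so a half turn about z gives the same grasp; the last joint's range is limited). The gripper opens to 91 mm and grips with 3 to 60 N. Pads are 32 mm wide; open, the fingers measure 118 mm over their backs; the gripper's body (76 mm by 178 mm) begins 60 mm behind the grasp point.
Start: joints at [-1.211, 0.379, 1.734, -0, 1.028, -0.033], TCP at [0.268, -0.647, 0.292] pointing down, gripper open.
Joint ranges: [-2.77, 2.77], [-0.74, 2.19], [0, 2.66], [-1.06, 4.2], [0.31, 2.87], [-3.08, 3.08]. Speed limits (rad/s): [1.89, 1.89, 2.39, 3.14, 3.14, 3.14].

### API

Orientations are given as a unit quaternion [x, y, z, w].
In Python, from workcell import telemetry, eyes, sign_off, robot gives the robot as it stands.
- The arm moves only by the tool play_rows, never from a script. Its argument "motion" is a list that holds one entry, the list of rows, each a list of 5 numbers: the finger opening in m, from 0 to 0.0912, then the shift along the tool's x, y, z in m, then the turn about the tool's z in rad. In form: [[[claw, dx, dy, dz, spin], ...]]. A call has exactly 8 rows; each row is the pose to reach, as a shift and turn from the pose commanded when the call began, along the tool's axes at that moment; what a row does not reach only later rows make up. A row lasts 1/12 s, in which the tool goes at most 41.7 mm and 7.16 degrees, less where a joint would pass 70% of its speed; a pose out of reach is approached as far as the arm can. A call with a gripper value outside its range is refused whole. The fingers move at their own pace and stop on an object; "squeeze" is the grip in N (left out, the last holds). Time passes only in rows, so rows that repeat a pose let the fingers close, or fill a call up. It gives the time, the measured TCP pose, the force, the opening and the grip force at its end, in the units of the state.
- telemetry.get_state(): the state, without advancing time (a new reading comes with each control period).
- eyes.grab_frame(name): name is "scene" or "top" or "wrist"; returns a dict with "frame" (400x640x3 uint8, blue, green, red), "fx", "fy", "cx", "cy" (pixels), "view" (4x4, takes a point from world to camera coordinates); the wrist camera has in their place "tool_from_camera" (4x4, takes a point from camera to tool coordinates, whose origin is the TCP and whose axes are the flange's). Camera axes: x right, y up, looking along -z (the intrinsics and any distortion apply to the point x, -y, -z); pixel columns grow to the right and rows downward; lengths in m; the calibration is good to about 2 mm. A picture is of the moment at which its call begins: read the wrist's pose just before it. There is no depth.
- sign_off(): hands the job in; it is judged then, once.
The state is a dict: "clock": time; "q": joint angles; "qd": joint speeds; "effort": joint torques, N m; "ee_pos": TCP position; "tool_rot": TCP orientation; "ft_force": force on the tool from outside, world axes, zero at the start; "torque": the same for the moment, N m; "opening": opening from 0.0 (shut) to 1.0 (fully open); "grasp_force": force on a finger pad.
Only numpy, scipy, OpenCV 4.12 (cv2) and the standard library are available. Lean on these libraries where they do the work, as an engineer would, in place of code of your own. Each camera call takes 0.05 s, during which the arm holds its last target. There are 200 camera calls.

## Working session

There is one attempt and no reset: what is moved stays moved. The work goes in short steps, Python scripts to look and compute and a tool call to move; the robot and the scene stay as the last step left them, time stands still between calls to the robot, and variables do not carry over. Pictures are saved under pics/ and viewed, at most 16 in all, crops included, and the job is handed in when it is done.

Besides the shell and the picture viewer there is one more tool, called after "Request:" by a JSON object that holds its "fn" and its "kwargs". play_rows: Moves the arm, as the interface text tells. Its arguments: {"type":"object","properties":{"motion":{"type":"array"},"squeeze":{"type":"number"}},"required":["motion"]}

```bash
mkdir -p pics; ls; python3 - <<'E'
from workcell import telemetry, eyes, robot
import cv2, numpy as np
print(telemetry.get_state()); print(robot.grasp_offset)
for n in ("scene","top"):
    f=eyes.grab_frame(n); cv2.imwrite(f"pics/{n}0.png",f["frame"])
    print(n,{k:(np.round(v,4).tolist() if k!='frame' else 0) for k,v in f.items()})
f=eyes.grab_frame("wrist");print({k:(np.round(v,4).tolist() if k!='frame' else 0) for k,v in f.items()})
E
```

```text
pics
{'clock': 0.0, 'q': array([-1.21129069e+00,  3.79402427e-01,  1.73475200e+00, -1.45786362e-07,
        1.02846428e+00, -3.33414924e-02]), 'qd': array([ 0.00063803,  0.00251218, -0.00011382, -0.00019138,  0.00010709,
       -0.00140861]), 'effort': array([-1.97283633e-03, -7.63732624e+01, -4.34373093e+01,  6.50136452e-02,
        4.23500582e-02, -9.28482950e-05]), 'ee_pos': array([ 0.26784004, -0.64641796,  0.29160675]), 'tool_rot': array([ 9.80770700e-01,  1.95162936e-01, -8.33567601e-05, -5.06209996e-04]), 'ft_force': array([-0.07360554, -0.16961565, -0.56482658]), 'torque': array([ 0.02544023,  0.01235127, -0.06256136]), 'grasp_force': 0.0, 'opening': 0.9976627838320374}
0.0595
scene {'frame': 0, 'fx': 500.112, 'fy': 500.112, 'cx': 317.8441, 'cy': 203.5666, 'view': [[-0.3259, 0.9454, 0.0, 0.1996], [-0.6265, -0.216, 0.7489, 0.2841], [0.708, 0.2441, 0.6627, -1.9055], [0.0, 0.0, 0.0, 1.0]]}
top {'frame': 0, 'fx': 467.9343, 'fy': 467.9343, 'cx': 315.8024, 'cy': 200.7281, 'view': [[0.0226, -0.9997, -0.0052, -0.0311], [0.9964, 0.0221, 0.0816, -0.5908], [-0.0815, -0.007, 0.9967, -1.545], [0.0, 0.0, 0.0, 1.0]]}
{'frame': 0, 'fx': 331.5127, 'fy': 331.5127, 'cx': 321.4177, 'cy': 197.4961, 'tool_from_camera': [[-0.001, 0.9673, 0.2535, 0.0723], [1.0, 0.0008, 0.0009, -0.0002], [0.0006, 0.2535, -0.9673, -0.092], [0.0, 0.0, 0.0, 1.0]]}
```

View pics/scene0.png

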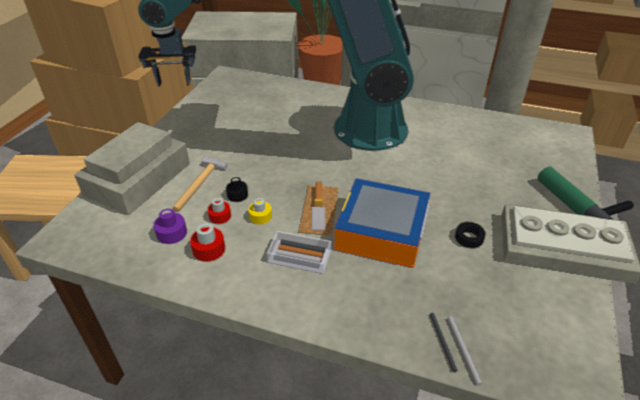

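View pics/top0.png

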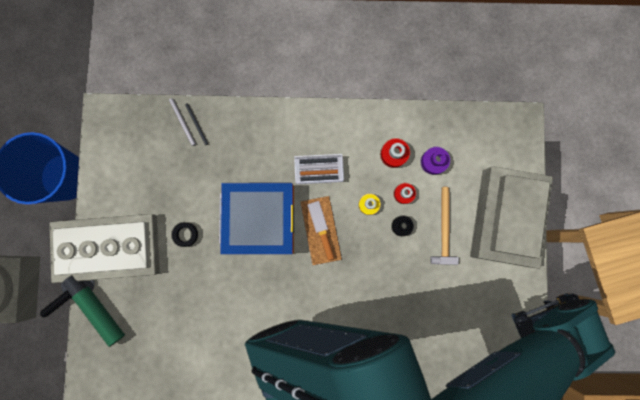

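The scene shows two bench drums: small red at top (405,194) and yellow at (370,204). The decoys are the large red, purple and black ones. The case is at (257,218) with its front to the right (-y), the scraper is on cork at (320,228), and the hammer is at (445,225).

```bash
cat > h.py <<'E'
from workcell import telemetry, eyes, robot
import cv2, numpy as np
from scipy.spatial.transform import Rotation as R
def grab(n):
    s=telemetry.get_state(); f=eyes.grab_frame(n)
    if n=="wrist":
        T=np.eye(4);T[:3,:3]=R.from_quat(s["tool_rot"]).as_matrix();T[:3,3]=s["ee_pos"]
        f["c2w"]=T@np.array(f["tool_from_camera"])
    else: f["c2w"]=np.linalg.inv(np.array(f["view"]))
    return f
def cast(f,px,z):
    px=np.atleast_2d(px).astype(float)
    d=np.c_[(px[:,0]-f["cx"])/f["fx"],-(px[:,1]-f["cy"])/f["fy"],-np.ones(len(px))]@f["c2w"][:3,:3].T
    o=f["c2w"][:3,3]
    return (o+d*((z-o[2])/d[:,2])[:,None])[:,:2]
def proj(f,P):
    P=np.atleast_2d(P); c=(P-f["c2w"][:3,3])@f["c2w"][:3,:3]
    return np.c_[f["cx"]-f["fx"]*c[:,0]/c[:,2],f["cy"]+f["fy"]*c[:,1]/c[:,2]]
def mask(f,lo,hi):
    return cv2.inRange(cv2.cvtColor(f["frame"],cv2.COLOR_BGR2HSV),np.array(lo),np.array(hi))
def blobs(m,amin):
    c,_=cv2.findContours(m,cv2.RETR_EXTERNAL,cv2.CHAIN_APPROX_NONE)
    return sorted([k[:,0] for k in c if cv2.contourArea(k)>=amin],key=lambda k:-cv2.contourArea(k))
def st():
    s=telemetry.get_state(); Rm=R.from_quat(s["tool_rot"]).as_matrix()
    print("t",round(s["clock"],2),"p",s["ee_pos"].round(4),"xax",Rm[:,0].round(3),"yax",Rm[:,1].round(3),"zax",Rm[:,2].round(3),"q",s["q"].round(2),"F",s["ft_force"].round(1),"op",round(s["opening"],3),"g",round(s["grasp_force"],1))
def go(target,axis_deg):
    """shift in tool axes to bring TCP to target; spin so tool x-axis heading becomes axis_deg (world)"""
    s=telemetry.get_state(); Rm=R.from_quat(s["tool_rot"]).as_matrix()
    h=np.degrees(np.arctan2(Rm[1,0],Rm[0,0])); sp=-((axis_deg-h+180)%360-180)
    print("d",(Rm.T@(np.array(target)-s["ee_pos"])).round(4),"spin deg",sp.round(2),"rad",np.radians(sp).round(4))
E
python3 - <<'E'
from h import *
st()
f=grab("top")
bl=blobs(mask(f,(100,150,60),(125,255,255)),300)
for k in bl:
    r=cv2.minAreaRect(k.astype(np.float32)); c=cv2.boxPoints(r)
    if 200<r[0][0]<300: 
        P=cast(f,c,.091); print("cover",P.round(4).tolist(),P.mean(0).round(4))
for nm,lo,hi,z,a in (("yel",(22,120,100),(35,255,255),.088,10),("redb",(0,180,80),(5,255,255),.035,30),("cork",(8,90,80),(20,255,255),.006,50),("steel",(0,0,165),(180,50,255),.0085,30)):
    for k in blobs(mask(f,lo,hi),a)[:7]:
        r=cv2.minAreaRect(k.astype(np.float32)); (x,y),rad=cv2.minEnclosingCircle(k)
        print(nm,"px",np.round(r[0],1),"sz",np.round(r[1],1),"w",cast(f,r[0],z).round(4),"circ",cast(f,(x,y),z).round(4),round(rad,1),"box",cast(f,cv2.boxPoints(r),z).round(3).tolist())
# hub/bore top view crop
im=f["frame"][140:270,285:460]; cv2.imwrite("pics/c0.png",cv2.resize(im,None,fx=4,fy=4,interpolation=cv2.INTER_CUBIC))
E
```

```text
t 0.15 p [ 0.2678 -0.6465  0.2918] xax [0.924 0.383 0.   ] yax [ 0.383 -0.924 -0.001] zax [-0.     0.001 -1.   ] q [-1.21  0.38  1.73 -0.    1.03 -0.03] F [0.4 0.5 0.3] op 1.003 g 0.0
cover [[0.6364, 0.2885], [0.6414, 0.0628], [0.4173, 0.0568], [0.4122, 0.2797]] [0.5268 0.1719]
yel px [369.5 204. ] sz [20. 21.] w [[ 0.5794 -0.191 ]] circ [[ 0.579  -0.1903]] 11.0 box [[0.611, -0.157], [0.612, -0.224], [0.548, -0.225], [0.547, -0.158]]
yel px [291.5 218. ] sz [26.  1.] w [[0.5288 0.0584]] circ [[0.5289 0.0568]] 13.0 box [[0.571, 0.061], [0.571, 0.058], [0.487, 0.056], [0.487, 0.059]]
redb px [394.8 152.8] sz [26.2 28.3] w [[ 0.7578 -0.2791]] circ [[ 0.757  -0.2799]] 14.4 box [[0.754, -0.215], [0.823, -0.281], [0.762, -0.344], [0.693, -0.277]]
redb px [404.5 193. ] sz [18. 19.] w [[ 0.6228 -0.3127]] circ [[ 0.6228 -0.3127]] 10.4 box [[0.652, -0.281], [0.654, -0.344], [0.593, -0.345], [0.592, -0.281]]
cork px [593. 267.] sz [114.  92.] w [[ 0.3912 -0.9492]] circ [[ 0.4014 -0.9842]] 64.0 box [[0.579, -0.799], [0.586, -1.109], [0.207, -1.096], [0.2, -0.793]]
cork px [320.3 230.2] sz [64.9 
[... 1008 characters left out ...]
ox [[-0.032, 0.427], [0.184, 0.433], [0.185, 0.284], [-0.032, 0.281]]
steel px [246.  314.5] sz [37.5 54.4] w [[0.2082 0.2056]] circ [[0.1897 0.1845]] 27.8 box [[0.186, 0.313], [0.315, 0.189], [0.23, 0.098], [0.102, 0.222]]
steel px [502.4 277.9] sz [57.1 28.8] w [[ 0.3483 -0.6456]] circ [[ 0.3494 -0.651 ]] 30.2 box [[0.317, -0.543], [0.411, -0.561], [0.38, -0.748], [0.286, -0.729]]
steel px [237.5 390.5] sz [17. 53.] w [[-0.0376  0.2249]] circ [[-0.0598  0.2241]] 26.5 box [[-0.013, 0.313], [-0.008, 0.139], [-0.062, 0.137], [-0.067, 0.311]]
steel px [ 87.2 179.8] sz [17.  53.5] w [[0.6469 0.7625]] circ [[0.6476 0.7771]] 27.0 box [[0.557, 0.792], [0.74, 0.791], [0.738, 0.733], [0.554, 0.734]]
```

View pics/c0.png

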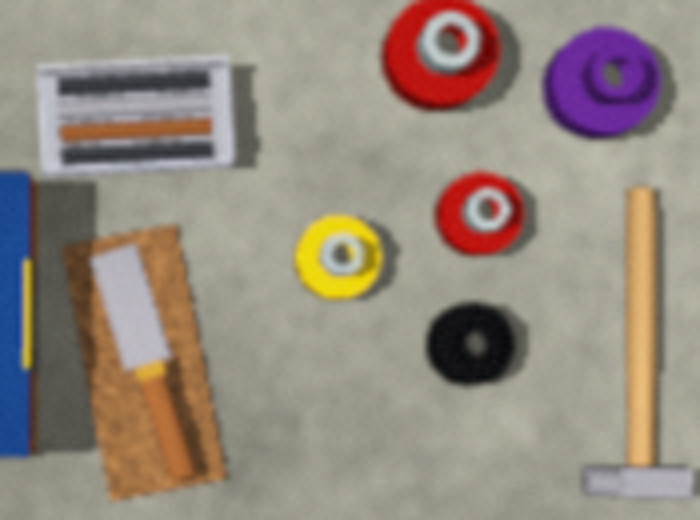

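Request:
{"fn": "play_rows", "kwargs": {"motion": [[[0.09,0.05,-0.058,0,0.113],[0.09,0.1,-0.115,0,0.113],[0.09,0.415,-0.474,0,0.113],[0.09,0.415,-0.474,0,0.113],[0.09,0.415,-0.474,0,0.113],[0.09,0.415,-0.474,0,0.113],[0.09,0.415,-0.474,0,0.113],[0.09,0.415,-0.474,0,0.113]]]}}

```text
clock: 0.87
ee_pos: [0.3747, -0.329, 0.2922]
tool_rot: [0.99, 0.139, 0.0, 0.0]
ft_force: [1.9, -0.4, 0.7]
opening: 0.989
grasp_force: 0.0
```

```bash
python3 - <<'E'
from h import *
st(); go([.47,-.05,.29],16)
E
```

```text
t 0.87 p [ 0.3747 -0.329   0.2922] xax [0.961 0.276 0.   ] yax [ 0.276 -0.961  0.   ] zax [ 0. -0. -1.] q [-0.77  0.06  2.14  0.    0.95  0.52] F [ 1.9 -0.4  0.7] op 0.989 g 0.0
d [ 0.1686 -0.2419  0.0022] spin deg 0.01 rad 0.0001
```

Request:
{"fn": "play_rows", "kwargs": {"motion": [[[0.09,0.165,-0.235,0,0],[0.09,0.165,-0.235,0,0],[0.09,0.165,-0.235,0,0],[0.09,0.165,-0.235,0,0],[0.09,0.165,-0.235,0,0],[0.09,0.165,-0.235,0,0],[0.09,0.165,-0.235,0,0],[0.09,0.165,-0.235,0,0]]]}}

```text
clock: 1.53
ee_pos: [0.4695, -0.0549, 0.2925]
tool_rot: [0.99, 0.141, 0.0, -0.0]
ft_force: [0.1, -0.1, 0.3]
opening: 0.987
grasp_force: 0.0
```

```bash
python3 - <<'E'
from h import *
st(); f=grab("wrist"); cv2.imwrite("pics/w1.png",f["frame"]); np.save("w1.npy",f["c2w"])
E
```

```text
t 1.53 p [ 0.4695 -0.0549  0.2925] xax [0.96  0.28  0.001] yax [ 0.28 -0.96 -0.  ] zax [ 0.001  0.001 -1.   ] q [-0.17  0.01  2.18  0.    0.95  1.12] F [ 0.1 -0.1  0.3] op 0.987 g 0.0
```

View pics/w1.png

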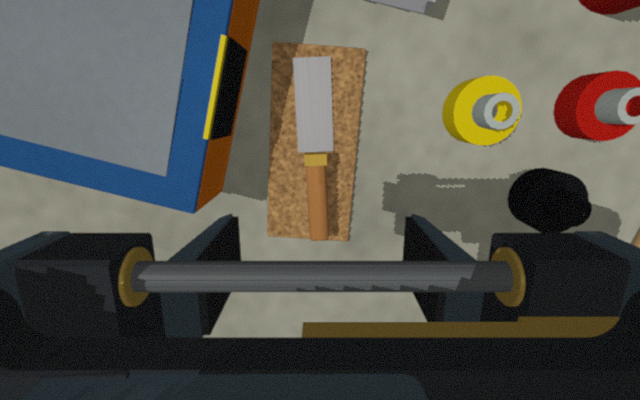

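Wrist view: blade tip (311,57), junction (316,152), handle end top (319,240). The grip target is mid-handle.

```bash
python3 - <<'E'
from h import *
f=grab("wrist")
im=f["frame"]; hsv=cv2.cvtColor(im,cv2.COLOR_BGR2HSV)
# blade mask
m=mask(f,(0,0,140),(180,45,255)); m[:, :285]=0;m[:,340:]=0;m[:50]=0;m[160:]=0
k=blobs(m,200)[0]; b=cast(f,k,.0085); r=cv2.minAreaRect((b*1000).astype(np.float32)); print("blade",r)
# handle: wood more saturated; print column profile in rows
for row in (175,190,205,220,235):
    print(row,[tuple(int(v) for v in hsv[row,c]) for c in range(302,334,3)])
for p,z in (((311,57),.0085),((316,152),.0085),((316,166),.032),((319,240),.032)): print(p,cast(f,p,z).round(4))
E
```

```text
blade ((541.69580078125, -23.90688705444336), (99.56130981445312, 39.91399383544922), 18.458017349243164)
175 [(17, 127, 142), (15, 148, 148), (15, 154, 162), (15, 147, 165), (15, 154, 164), (15, 157, 153), (15, 154, 144), (13, 153, 105), (15, 142, 88), (16, 129, 87), (14, 129, 99)]
190 [(16, 122, 165), (16, 140, 138), (15, 152, 159), (15, 157, 159), (14, 147, 163), (15, 152, 158), (14, 155, 146), (13, 155, 122), (17, 133, 86), (17, 140, 106), (16, 128, 120)]
205 [(17, 125, 155), (16, 124, 156), (15, 155, 156), (15, 154, 157), (16, 158, 161), (15, 156, 157), (15, 149, 149), (14, 151, 132), (12, 140, 84), (15, 123, 79), (15, 133, 96)]
220 [(17, 131, 148), (17, 128, 134), (15, 154, 149), (15, 150, 156), (14, 148, 160), (15, 156, 157), (15, 153, 150), (14, 157, 135), (16, 160, 89), (14, 132, 95), (15, 137, 99)]
235 [(17, 136, 150), (16, 125, 153), (15, 153, 142), (15, 154, 157), (15, 153, 155), (15, 155, 155), (15, 157, 154), (13, 157, 138), (13, 144, 115), (17, 128, 151), (16, 128, 141)]
(311, 57) [[ 0.5876 -0.0102]]
(316, 152) [[ 0.493  -0.0428]]
(316, 166) [[ 0.4814 -0.0465]]
(319, 240) [[ 0.4008 -0.0732]]
```

```bash
python3 - <<'E'
from h import *
st();go([.4563,-.0524,.0875],18.46)
E
```

```text
t 1.63 p [ 0.4684 -0.0583  0.2922] xax [ 0.96   0.279 -0.   ] yax [ 0.279 -0.96  -0.   ] zax [-0. -0. -1.] q [-0.17  0.01  2.18 -0.    0.95  1.11] F [-0.4 -0.2  0.2] op 0.986 g 0.0
d [-0.01   -0.0091  0.2047] spin deg -2.26 rad -0.0394
```

Request:
{"fn": "play_rows", "kwargs": {"motion": [[[0.06,-0.01,-0.009,0.03,-0.039],[0.06,-0.01,-0.009,0.07,-0.039],[0.06,-0.01,-0.009,0.11,-0.039],[0.06,-0.01,-0.009,0.14,-0.039],[0.06,-0.01,-0.009,0.15,-0.039],[0.06,-0.01,-0.009,0.15,-0.039],[0.06,-0.01,-0.009,0.15,-0.039],[0.06,-0.01,-0.009,0.15,-0.039]]]}}

```text
clock: 2.3
ee_pos: [0.4572, -0.0542, 0.1439]
tool_rot: [0.987, 0.158, 0.001, 0.0]
ft_force: [0.2, 0.7, -0.3]
opening: 0.659
grasp_force: 0.0
```

```bash
python3 - <<'E'
from h import *
f=grab("wrist"); st();go([.4563,-.0524,.0875],18.46)
m=mask(f,(0,0,140),(180,45,255)); cv2.imwrite("pics/w2.png",f["frame"])
for k in blobs(m,800)[:4]:
    b=cast(f,k,.0085); print(cv2.boundingRect(k),cv2.minAreaRect((b*1000).astype(np.float32)))
E
```

```text
t 2.35 p [ 0.4573 -0.0541  0.144 ] xax [0.95  0.313 0.003] yax [ 0.313 -0.95   0.001] zax [ 0.003 -0.001 -1.   ] q [-0.17  0.26  2.26 -0.    0.62  1.08] F [ 0.1  0.4 -0.2] op 0.657 g 0.0
d [-0.0005 -0.002   0.0565] spin deg -0.22 rad -0.0038
(384, 0, 256, 234) ((565.6788940429688, -166.05288696289062), (149.5572509765625, 184.59564208984375), 13.000165939331055)
(286, 0, 65, 161) ((541.0647583007812, -24.284793853759766), (98.80818939208984, 40.112030029296875), 18.523456573486328)
(0, 0, 37, 203) ((466.0239562988281, 163.7374725341797), (134.40672302246094, 20.785085678100586), 1.4026139974594116)
(252, 292, 139, 30) ((386.1484375, -76.75259399414062), (25.4110164642334, 108.3741683959961), 18.15164566040039)
```

Consistent. Descend and grip.

Request:
{"fn": "play_rows", "kwargs": {"motion": [[[0.06,-0.001,-0.002,0.03,-0.002],[0.06,-0.001,-0.002,0.05,-0.002],[0.06,-0.001,-0.002,0.0565,-0.002],[0.06,-0.001,-0.002,0.0565,-0.002],[0.06,-0.001,-0.002,0.0565,-0.002],[0.0,-0.001,-0.002,0.0565,-0.002],[0.0,-0.001,-0.002,0.0565,-0.002],[0.0,-0.001,-0.002,0.0565,-0.002]]], "squeeze": 55}}

```text
clock: 3.02
ee_pos: [0.4552, -0.0521, 0.0867]
tool_rot: [0.987, 0.16, 0.001, 0.0]
ft_force: [0.3, -0.0, 0.5]
opening: 0.468
grasp_force: 0.0
```

Request:
{"fn": "play_rows", "kwargs": {"motion": [[[0.0,0,0,0,0],[0.0,0,0,0,0],[0.0,0,0,0,0],[0.0,0,0,0,0],[0.0,0,0,0,0],[0.0,0,0,0,0],[0.0,0,0,0,0],[0.0,0,0,0,0]]]}}

```text
clock: 3.68
ee_pos: [0.4547, -0.0521, 0.0859]
tool_rot: [0.987, 0.16, 0.0, 0.0]
ft_force: [-1.5, -1.9, 6.9]
opening: 0.24
grasp_force: 55.0
```

```bash
python3 - <<'E'
from h import *
st()
E
```

```text
t 3.68 p [ 0.4547 -0.0521  0.0859] xax [0.949 0.315 0.   ] yax [ 0.315 -0.949  0.   ] zax [ 0. -0. -1.] q [-0.16  0.39  2.26 -0.    0.49  1.09] F [-1.5 -1.9  6.9] op 0.24 g 55.0
```

Request:
{"fn": "play_rows", "kwargs": {"motion": [[[0.0,0,0,-0.01,0],[0.0,0,0,-0.03,0],[0.0,0,0,-0.06,0],[0.0,0,0,-0.085,0],[0.0,0,0,-0.095,0],[0.0,0,0,-0.1,0],[0.0,0,0,-0.1,0],[0.0,0,0,-0.1,0]]]}}

```text
clock: 4.35
ee_pos: [0.4541, -0.0519, 0.185]
tool_rot: [0.987, 0.16, -0.0, -0.0]
ft_force: [0.3, -0.2, -0.9]
opening: 0.242
grasp_force: 55.0
```

```bash
python3 - <<'E'
from h import *
st();go([.5324,-.101,.185],91.3)
E
```

```text
t 4.35 p [ 0.4541 -0.0519  0.185 ] xax [ 0.949  0.315 -0.001] yax [ 0.315 -0.949 -0.   ] zax [-0.001  0.    -1.   ] q [-0.16  0.17  2.26  0.    0.71  1.09] F [ 0.3 -0.2 -0.9] op 0.242 g 55.0
d [ 0.0588  0.0713 -0.0001] spin deg -72.92 rad -1.2727
```

Request:
{"fn": "play_rows", "kwargs": {"motion": [[[0.0,0.02,0.025,0,-0.06],[0.0,0.04,0.05,0,-0.16],[0.0,0.058,0.07,0,-0.28],[0.0,0.059,0.071,0,-0.4],[0.0,0.059,0.071,0,-0.52],[0.0,0.059,0.071,0,-0.64],[0.0,0.059,0.071,0,-0.74],[0.0,0.059,0.071,0,-0.84]]]}}

```text
clock: 5.02
ee_pos: [0.5322, -0.1006, 0.1838]
tool_rot: [0.835, 0.55, -0.001, -0.001]
ft_force: [-0.2, 0.2, -2.3]
opening: 0.236
grasp_force: 55.0
```

Request:
{"fn": "play_rows", "kwargs": {"motion": [[[0.0,0,0,0,-0.1],[0.0,0,0,0,-0.2],[0.0,0,0,0,-0.3],[0.0,0,0,0,-0.38],[0.0,0,0,0,-0.42],[0.0,0,0,0,-0.433],[0.0,0,0,0,-0.433],[0.0,0,0,0,-0.433]]]}}

```text
clock: 5.68
ee_pos: [0.5326, -0.1007, 0.1848]
tool_rot: [0.699, 0.715, -0.0, -0.001]
ft_force: [0.2, -0.3, -1.4]
opening: 0.235
grasp_force: 55.0
```

```bash
python3 - <<'E'
from h import *
st();go([.5324,-.101,.1592],91.3)
f=grab("wrist"); cv2.imwrite("pics/w3.png",f["frame"])
f=grab("scene"); cv2.imwrite("pics/s3.png",cv2.resize(f["frame"][150:290,220:460],None,fx=3,fy=3))
f=grab("top")
for k in blobs(mask(f,(22,120,100),(35,255,255)),10): print(cv2.boundingRect(k))
E
```

```text
t 5.68 p [ 0.5326 -0.1007  0.1848] xax [-0.022  1.     0.   ] yax [ 1.     0.022 -0.001] zax [-0.001  0.    -1.   ] q [-0.23  0.29  2.1   0.    0.75 -0.25] F [ 0.2 -0.3 -1.4] op 0.235 g 55.0
d [-0.0003 -0.0002  0.0256] spin deg -0.07 rad -0.0012
(361, 194, 19, 20)
(291, 205, 2, 27)
```

View pics/w3.png

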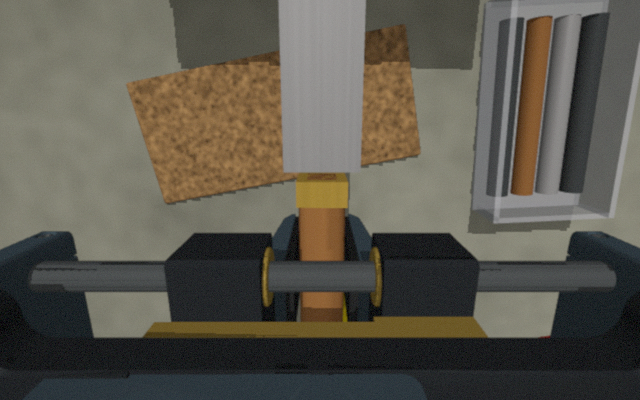

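View pics/s3.png

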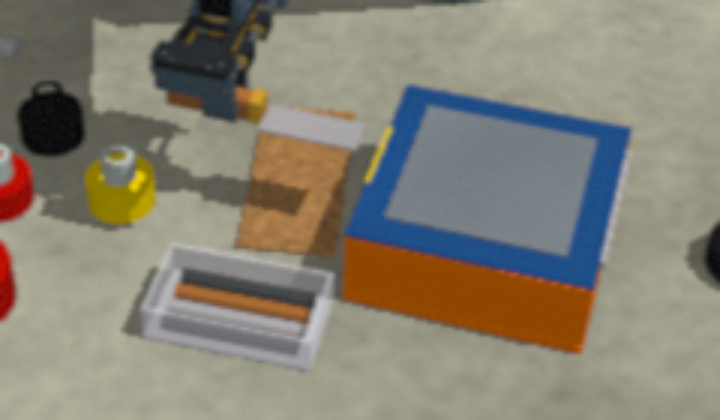

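Wrist: the blade is straight ahead, and its base is at (320,170). Scene: the blade is held roughly level in front of the case. Next, check tip height by comparing blade pixels with the prediction.

```bash
python3 - <<'E'
from h import *
for n in ("scene",):
    f=grab(n); st()
    P=telemetry.get_state()["ee_pos"]; d=np.array([-.022,1,0]);l=np.array([1,.022,0]); zt=P[2]-.0799+.0025
    j=P+d*.0413; j[2]=zt
    c=np.array([j+l*.02,j-l*.02,j+d*.1-l*.02,j+d*.1+l*.02]); print("pred",proj(f,c).round(1).tolist())
    up=c.copy();up[:,2]+=.005; print("pred +5mm",proj(f,up).round(1).tolist())
    m=mask(f,(0,0,120),(180,60,255)); 
    a=proj(f,c.mean(0))[0]; 
    for k in blobs(m,30):
        if cv2.pointPolygonTest(k.reshape(-1,1,2).astype(np.int32),tuple(map(float,a)),False)>=0:
            print(cv2.boundingRect(k)); print(cv2.approxPolyDP(k.reshape(-1,1,2),2,True)[:,0].tolist()); print(cv2.boxPoints(cv2.minAreaRect(k.astype(np.float32))).round(1).tolist())
E
```

```text
t 5.88 p [ 0.5329 -0.1007  0.1856] xax [-0.022  1.     0.   ] yax [ 1.     0.022 -0.   ] zax [-0.  0. -1.] q [-0.23  0.29  2.1   0.    0.75 -0.25] F [-0.1 -0.7 -0.6] op 0.235 g 55.0
pred [[305.5, 192.6], [309.8, 184.3], [342.3, 190.9], [338.5, 199.5]]
pred +5mm [[305.4, 191.3], [309.8, 183.0], [342.3, 189.6], [338.5, 198.1]]
(15, 42, 625, 358)
[[637, 399], [637, 396], [623, 392], [619, 361], [620, 352], [632, 355], [627, 314], [629, 303], [626, 302], [624, 282], [497, 262], [492, 259], [490, 218], [492, 213], [500, 214], [505, 205], [510, 251], [639, 271], [639, 263], [626, 223], [618, 220], [616, 214], [611, 216], [612, 220], [560, 212], [527, 182], [528, 179], [536, 178], [537, 173], [544, 167], [551, 166], [600, 207], [615, 203], [615, 183], [599, 181], [597, 177], [592, 128], [485, 110], [482, 108], [485, 98], [482, 98], [480, 108], [470, 106], [468, 96], [452, 81], [450, 71], [453, 72], [454, 68], [456, 72], [468, 67], [476, 70], [478, 67], [485, 69], [484, 66], [487, 70], [489, 65], [481, 67], [478, 63], [461, 56], [457, 52], [459, 44], [455, 42], [456, 51], [448, 76], [451, 78
[... 954 characters left out ...]
 132], [198, 124], [212, 117], [222, 117], [253, 129], [278, 127], [276, 119], [266, 117], [262, 110], [263, 97], [272, 74], [219, 65], [205, 78], [192, 77], [202, 80], [152, 127], [137, 122], [84, 159], [117, 172], [129, 163], [131, 168], [136, 164], [140, 166], [142, 159], [149, 162], [121, 184], [114, 184], [82, 171], [75, 174], [122, 194], [129, 187], [131, 192], [134, 184], [141, 188], [139, 180], [184, 144], [189, 160], [186, 167], [132, 211], [135, 203], [128, 203], [125, 195], [124, 200], [130, 213], [128, 215], [111, 212], [77, 197], [15, 253], [498, 399]]
[[14.399999618530273, 255.10000610351562], [108.80000305175781, -61.29999923706055], [720.0, 121.0999984741211], [625.5, 437.5]]
```

Request:
{"fn": "play_rows", "kwargs": {"motion": [[[0.0,0,0,0.008,0],[0.0,0,0,0.018,0],[0.0,0,0,0.024,0],[0.0,0,0,0.0255,0],[0.0,0,0,0.0255,0],[0.0,0,0,0.0255,0],[0.0,0,0,0.0255,0],[0.0,0,0,0.0255,0]]]}}

```text
clock: 6.55
ee_pos: [0.5332, -0.1008, 0.1605]
tool_rot: [0.699, 0.715, 0.0, 0.0]
ft_force: [-0.6, 0.9, -0.9]
opening: 0.239
grasp_force: 55.0
```

```bash
python3 - <<'E'
from h import *
st();go([.5324,-.101,.1592],91.3)
E
```

```text
t 6.55 p [ 0.5332 -0.1008  0.1605] xax [-0.023  1.    -0.   ] yax [1.    0.023 0.   ] zax [ 0. -0. -1.] q [-0.23  0.34  2.1   0.    0.7  -0.25] F [-0.6  0.9 -0.9] op 0.239 g 55.0
d [-0.0002 -0.0008  0.0013] spin deg 0.02 rad 0.0003
```

Request:
{"fn": "play_rows", "kwargs": {"motion": [[[0.0,0.004,-0.0005,0.001,0],[0.0,0.01,-0.0005,0.001,0],[0.0,0.016,-0.0005,0.001,0],[0.0,0.022,-0.0005,0.001,0],[0.0,0.028,-0.0005,0.001,0],[0.0,0.032,-0.0005,0.001,0],[0.0,0.032,-0.0005,0.001,0],[0.0,0.032,-0.0005,0.001,0]]]}}

```text
clock: 7.22
ee_pos: [0.5318, -0.0685, 0.1593]
tool_rot: [0.699, 0.715, 0.0, 0.0]
ft_force: [-0.2, 0.3, -2.2]
opening: 0.237
grasp_force: 55.0
```

Request:
{"fn": "play_rows", "kwargs": {"motion": [[[0.0,0.006,0,0,0],[0.0,0.012,0,0,0],[0.0,0.018,0,0,0],[0.0,0.024,0,0,0],[0.0,0.028,0,0,0],[0.0,0.03,0,0,0],[0.0,0.03,0,0,0],[0.0,0.03,0,0,0]]]}}

```text
clock: 7.88
ee_pos: [0.5311, -0.0387, 0.1593]
tool_rot: [0.699, 0.715, 0.0, 0.0]
ft_force: [-0.2, 0.1, -2.3]
opening: 0.241
grasp_force: 55.0
```

Request:
{"fn": "play_rows", "kwargs": {"motion": [[[0.0,0,0,-0.006,0],[0.0,0,0,-0.014,0],[0.0,0,0,-0.022,0],[0.0,0,0,-0.03,0],[0.0,0,0,-0.038,0],[0.0,0,0,-0.046,0],[0.0,0,0,-0.05,0],[0.0,0,0,-0.05,0]]]}}

```text
clock: 8.55
ee_pos: [0.5316, -0.0389, 0.2105]
tool_rot: [0.699, 0.715, 0.001, 0.001]
ft_force: [0.9, -0.7, -1.8]
opening: 0.238
grasp_force: 55.0
```

```bash
python3 - <<'E'
from h import *
st()
f=grab("scene"); cv2.imwrite("pics/s4.png",cv2.resize(f["frame"][130:290,220:460],None,fx=3,fy=3))
E
```

```text
t 8.55 p [ 0.5316 -0.0389  0.2105] xax [-0.023  1.    -0.   ] yax [1.    0.023 0.002] zax [ 0.002 -0.    -1.   ] q [-0.12  0.24  2.11 -0.    0.79 -0.14] F [ 0.9 -0.7 -1.8] op 0.238 g 55.0
```

View pics/s4.png

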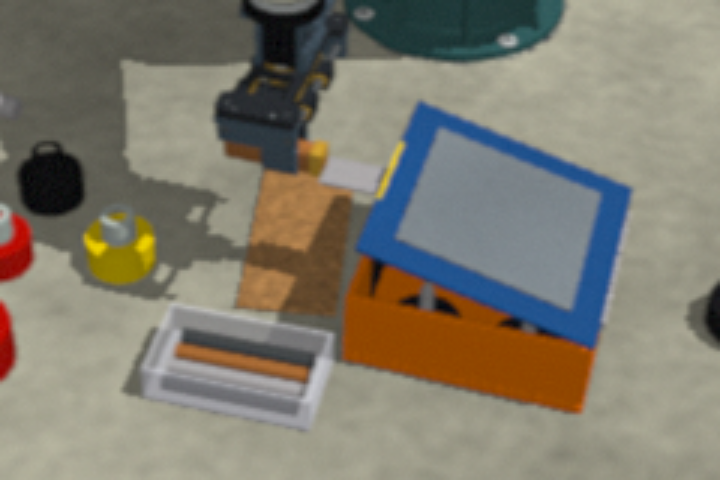

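The cover is ajar, with its lip clearly raised on the blade. Inside there are dark objects near (430,300) and (520,322) in the crop. I'll continue along the arc.

Request:
{"fn": "play_rows", "kwargs": {"motion": [[[0.0,0.003,0,-0.008,0],[0.0,0.006,0,-0.017,0],[0.0,0.01,0,-0.026,0],[0.0,0.01,0,-0.026,0],[0.0,0.01,0,-0.026,0],[0.0,0.01,0,-0.026,0],[0.0,0.01,0,-0.026,0],[0.0,0.01,0,-0.026,0]]]}}

```text
clock: 9.27
ee_pos: [0.5307, -0.0288, 0.235]
tool_rot: [0.699, 0.715, -0.0, -0.0]
ft_force: [-0.3, -0.1, -1.2]
opening: 0.239
grasp_force: 55.0
```

Request:
{"fn": "play_rows", "kwargs": {"motion": [[[0.0,0.004,0,-0.008,0],[0.0,0.01,0,-0.018,0],[0.0,0.018,0,-0.033,0],[0.0,0.03,0,-0.048,0],[0.0,0.043,0,-0.062,0],[0.0,0.057,0,-0.074,0],[0.0,0.072,0,-0.086,0],[0.0,0.072,0,-0.086,0]]]}}

```text
clock: 9.93
ee_pos: [0.5299, 0.0453, 0.3244]
tool_rot: [0.698, 0.716, 0.001, 0.001]
ft_force: [0.0, 0.1, -0.9]
opening: 0.238
grasp_force: 55.0
```

Request:
{"fn": "play_rows", "kwargs": {"motion": [[[0.0,0.015,0,-0.008,0],[0.0,0.034,0,-0.017,0],[0.0,0.052,0,-0.023,0],[0.0,0.071,0,-0.027,0],[0.0,0.09,0,-0.029,0],[0.0,0.109,0,-0.03,0],[0.0,0.125,0,-0.029,0],[0.0,0.137,0,-0.027,0]]]}}

```text
clock: 10.6
ee_pos: [0.5259, 0.1812, 0.3486]
tool_rot: [0.699, 0.715, 0.0, 0.0]
ft_force: [0.0, -0.8, -0.9]
opening: 0.236
grasp_force: 55.0
```

```bash
python3 - <<'E'
from h import *
st()
f=grab("scene"); cv2.imwrite("pics/s5.png",cv2.resize(f["frame"][60:290,200:480],None,fx=2.5,fy=2.5))
E
```

```text
t 10.6 p [0.5259 0.1812 0.3486] xax [-0.024  1.     0.   ] yax [1.    0.024 0.   ] zax [ 0.  0. -1.] q [0.29 0.09 1.99 0.   1.07 0.27] F [ 0.  -0.8 -0.9] op 0.236 g 55.0
```

View pics/s5.png

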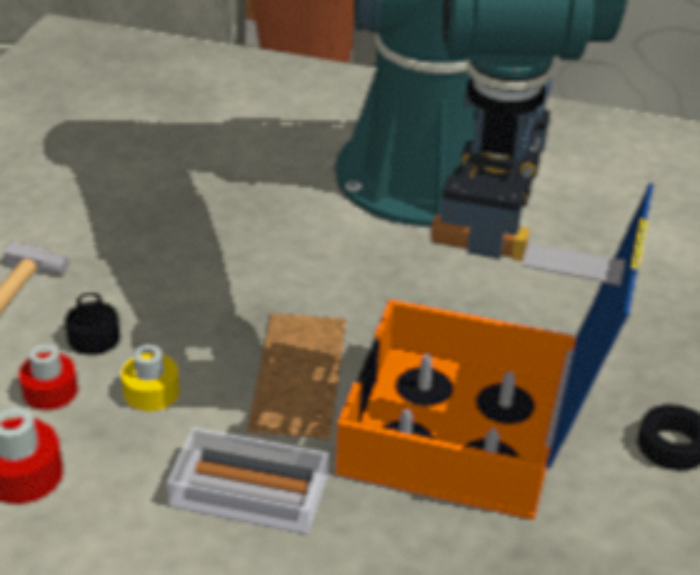

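The cover is swung back beyond vertical, about 1.75 rad. All four spindles are empty. Now the scraper goes back to its rest.

Request:
{"fn": "play_rows", "kwargs": {"motion": [[[0.0,-0.02,0,0,0],[0.0,-0.055,0,0,0],[0.0,-0.09,-0.015,0,0.1],[0.0,-0.125,-0.03,0,0.21],[0.0,-0.16,-0.05,0,0.32],[0.0,-0.195,-0.065,0,0.43],[0.0,-0.22,-0.075,0,0.54],[0.0,-0.2316,-0.077,0,0.65]]]}}

```text
clock: 11.32
ee_pos: [0.4526, -0.0558, 0.3482]
tool_rot: [0.892, 0.451, -0.0, 0.0]
ft_force: [0.1, -0.1, -1.7]
opening: 0.24
grasp_force: 55.0
```

Request:
{"fn": "play_rows", "kwargs": {"motion": [[[0.0,0,0,0.02,0.11],[0.0,0,0,0.04,0.22],[0.0,0,0,0.07,0.33],[0.0,0,0,0.1,0.44],[0.0,0,0,0.13,0.53],[0.0,0,0,0.15,0.59],[0.0,0,0,0.16,0.62],[0.0,0,0,0.16,0.62]]]}}

```text
clock: 11.98
ee_pos: [0.453, -0.0533, 0.1861]
tool_rot: [0.987, 0.16, -0.002, -0.001]
ft_force: [-0.2, -0.5, -2.0]
opening: 0.238
grasp_force: 55.0
```

```bash
python3 - <<'E'
from h import *
st();go([.4547,-.0521,.0865],18.4)
E
```

```text
t 11.98 p [ 0.453  -0.0533  0.1861] xax [ 0.949  0.317 -0.003] yax [ 0.317 -0.949 -0.002] zax [-0.004  0.001 -1.   ] q [-0.17  0.17  2.26  0.    0.72  1.08] F [-0.2 -0.5 -2. ] op 0.238 g 55.0
d [ 0.0023 -0.0004  0.0996] spin deg 0.05 rad 0.0009
```

Request:
{"fn": "play_rows", "kwargs": {"motion": [[[0.0,0.002,0,0.03,0],[0.0,0.002,0,0.06,0],[0.0,0.002,0,0.082,0],[0.0,0.002,0,0.092,0],[0.0,0.002,0,0.096,0],[0.0,0.002,0,0.098,0],[0.0,0.002,0,0.098,0],[0.0,0.002,0,0.098,0]]]}}

```text
clock: 12.65
ee_pos: [0.457, -0.0527, 0.0914]
tool_rot: [0.987, 0.161, 0.001, 0.0]
ft_force: [0.0, 0.9, -0.7]
opening: 0.239
grasp_force: 55.0
```

```bash
python3 - <<'E'
from h import *
st()
E
```

```text
t 12.65 p [ 0.457  -0.0527  0.0914] xax [0.948 0.318 0.002] yax [ 0.318 -0.948  0.001] zax [ 0.002 -0.    -1.   ] q [-0.17  0.38  2.26  0.    0.5   1.08] F [ 0.   0.9 -0.7] op 0.239 g 55.0
```

Request:
{"fn": "play_rows", "kwargs": {"motion": [[[0.0,0,0,0.002,0],[0.0,0,0,0.004,0],[0.0,0,0,0.005,0],[0.0,0,0,0.005,0],[0.0,0,0,0.005,0],[0.0,0,0,0.005,0],[0.0,0,0,0.005,0],[0.0,0,0,0.005,0]]]}}

```text
clock: 13.32
ee_pos: [0.4566, -0.0526, 0.0859]
tool_rot: [0.987, 0.161, 0.0, 0.0]
ft_force: [-4.2, 0.5, 15.1]
opening: 0.24
grasp_force: 55.0
```

Request:
{"fn": "play_rows", "kwargs": {"motion": [[[0.06,0,0,0,0],[0.06,0,0,0,0],[0.06,0,0,0,0],[0.06,0,0,-0.03,0],[0.06,0,0,-0.07,0],[0.06,0,0,-0.11,0],[0.06,0,0,-0.15,0],[0.06,0,0,-0.18,0]]]}}

```text
clock: 13.98
ee_pos: [0.4565, -0.0525, 0.2684]
tool_rot: [0.987, 0.161, 0.001, 0.0]
ft_force: [1.2, 0.6, 0.2]
opening: 0.656
grasp_force: 0.0
```

```bash
python3 - <<'E'
from h import *
st()
f=grab("top")
for nm,lo,hi,z,a in (("yel",(22,120,100),(35,255,255),.035,100),("redb",(0,180,80),(5,255,255),.035,100)):
    for k in blobs(mask(f,lo,hi),a)[:7]:
        r=cv2.minAreaRect(k.astype(np.float32)); (x,y),rad=cv2.minEnclosingCircle(k)
        print(nm,np.round(r[0],1),cast(f,(x,y),z).round(4))
f=grab("wrist"); cv2.imwrite("pics/w6.png",f["frame"])
m=mask(f,(0,0,140),(180,45,255))
for k in blobs(m,500)[:5]:
    b=cast(f,k,.0085); print(cv2.boundingRect(k),cv2.minAreaRect((b*1000).astype(np.float32)))
go([.60,-.25,.29],0)
E
```

```text
t 13.98 p [ 0.4565 -0.0525  0.2684] xax [0.948 0.318 0.002] yax [ 0.318 -0.948  0.001] zax [ 0.002 -0.    -1.   ] q [-0.17  0.02  2.22  0.    0.89  1.08] F [1.2 0.6 0.2] op 0.656 g 0.0
yel [369.5 204. ] [[ 0.5831 -0.196 ]]
redb [394.8 152.8] [[ 0.757  -0.2799]]
redb [404.5 193. ] [[ 0.6228 -0.3127]]
(309, 0, 331, 247) ((562.5396118164062, -205.9066162109375), (255.1858367919922, 379.6585388183594), 18.554590225219727)
(0, 150, 268, 110) ((352.8393859863281, 137.74880981445312), (119.20409393310547, 301.3214111328125), 12.573774337768555)
(300, 43, 40, 102) ((542.9952392578125, -23.217205047607422), (99.49596405029297, 39.966941833496094), 18.61690902709961)
(253, 292, 138, 30) ((311.0638427734375, -102.87594604492188), (39.58007049560547, 168.13668823242188), 18.374588012695312)
(267, 229, 109, 31) ((387.7187805175781, -76.69764709472656), (37.01020431518555, 123.82681274414062), 18.526714324951172)
d [ 0.0717  0.2321 -0.0185] spin deg 18.56 rad 0.3239
```

Request:
{"fn": "play_rows", "kwargs": {"motion": [[[0.06,0.01,0.035,0,0.1],[0.06,0.022,0.07,0,0.2],[0.06,0.034,0.11,0,0.3],[0.06,0.045,0.15,-0.01,0.324],[0.06,0.058,0.19,-0.02,0.324],[0.06,0.068,0.22,-0.02,0.324],[0.06,0.072,0.232,-0.02,0.324],[0.06,0.072,0.232,-0.02,0.324]]]}}

```text
clock: 14.75
ee_pos: [0.5993, -0.2516, 0.2842]
tool_rot: [1.0, -0.001, -0.0, -0.0]
ft_force: [-1.3, 0.5, -0.6]
opening: 0.658
grasp_force: 0.0
```

```bash
cat > drum.py <<'E'
from h import *
st(); f=grab("wrist"); cv2.imwrite("pics/drum.png",f["frame"])
for nm,lo,hi in (("yel",(22,120,60),(35,255,255)),("red",(0,150,50),(6,255,255))):
    for k in blobs(mask(f,lo,hi),800)[:3]:
        x,y,w,h=cv2.boundingRect(k); roi=np.zeros(f["frame"].shape[:2],np.uint8)
        hull=cv2.convexHull(k.reshape(-1,1,2)); cv2.drawContours(roi,[hull],-1,255,-1)
        roi=cv2.dilate(roi,np.ones((15,15)))
        # bright low-saturation ring top
        m=mask(f,(0,0,150),(180,60,255))&roi
        for q in blobs(m,60)[:3]:
            (cx,cy),(a,b),_=cv2.fitEllipse(q); 
            C=cast(f,(cx,cy),.063)[0]; 
            P=cast(f,q,.063); c,r=cv2.minEnclosingCircle((P*1000).astype(np.float32))
            print(nm,(x,y,w,h),"grey",cv2.boundingRect(q),"ell",C.round(4),"circ",np.round(c,1),round(r,1))
        # body bottom/top outline circle
        P=cast(f,k,.035); c,r=cv2.minEnclosingCircle((P*1000).astype(np.float32)); print(nm,"body",np.round(c,1),round(r,1))
E
python3 drum.py
```

```text
t 14.75 p [ 0.5993 -0.2516  0.2842] xax [ 1.    -0.002 -0.   ] yax [-0.002 -1.    -0.   ] zax [-0.  0. -1.] q [-0.43  0.31  1.84 -0.    0.99  1.14] F [-1.3  0.5 -0.6] op 0.658 g 0.0
yel body [ 411.2 -348.6] 204.2
yel (238, 158, 68, 67) grey (250, 185, 34, 32) ell [ 0.5867 -0.1967] circ [ 586.5 -196.7] 16.4
yel (238, 158, 68, 67) grey (231, 165, 17, 57) ell [ 0.5946 -0.1722] circ [ 593.4 -171.4] 28.1
yel (238, 158, 68, 67) grey (268, 215, 38, 17) ell [ 0.5632 -0.217 ] circ [ 564.6 -215.8] 18.9
yel body [ 588.8 -199. ] 37.5
red (303, 0, 104, 68) grey (331, 0, 55, 24) ell [ 0.7558 -0.282 ] circ [ 761.2 -282.1] 22.8
red (303, 0, 104, 68) grey (296, 12, 46, 63) ell [ 0.7292 -0.2502] circ [ 727.7 -248.5] 31.3
red (303, 0, 104, 68) grey (344, 69, 33, 6) ell [ 0.7046 -0.2838] circ [ 705.2 -285.2] 14.3
red body [ 758.4 -281.5] 48.7
red (349, 122, 68, 67) grey (342, 141, 37, 55) ell [ 0.6266 -0.2922] circ [ 618.1 -284.8] 29.2
red (349, 122, 68, 67) grey (355, 115, 62, 12) ell [ 0.6619 -0.3104] circ [ 660.1 -310. ] 28.4
red body [ 626.6 -313.5] 36.0
```

View pics/drum.png

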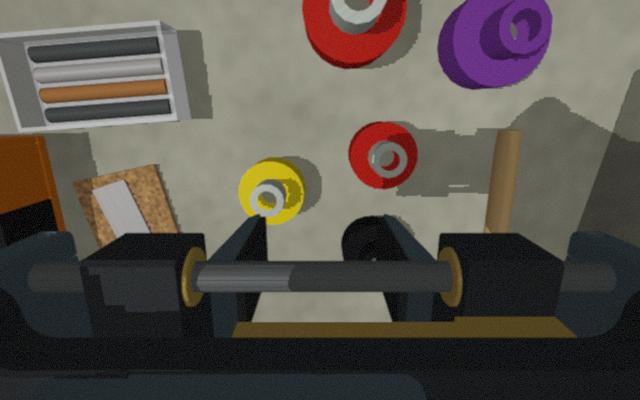

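Yellow hub at px (268,200), world (0.5865,-0.1967). Red hub at px (387,158). Go grip the yellow one.

Request:
{"fn": "play_rows", "kwargs": {"motion": [[[0.07,-0.006,-0.025,0.02,0],[0.07,-0.013,-0.055,0.05,0],[0.07,-0.013,-0.055,0.08,0],[0.07,-0.013,-0.055,0.1,0],[0.07,-0.013,-0.055,0.11,0],[0.07,-0.013,-0.055,0.11,0],[0.07,-0.013,-0.055,0.11,0],[0.07,-0.013,-0.055,0.11,0]]]}}

```text
clock: 15.47
ee_pos: [0.5858, -0.1947, 0.1766]
tool_rot: [1.0, -0.0, 0.001, 0.0]
ft_force: [0.0, 0.4, 1.0]
opening: 0.768
grasp_force: 0.0
```

```bash
python3 - <<'E'
from h import *
go([.5865,-.1967,.116],0); python=0
f=grab("wrist")
for k in blobs(mask(f,(0,0,130),(180,60,255)),300): 
    P=cast(f,k,.063); c,r=cv2.minEnclosingCircle((P*1000).astype(np.float32)); 
    if r<22: print(cv2.boundingRect(k),np.round(c,1),round(r,1))
E
```

```text
d [0.0006 0.002  0.0606] spin deg -0.01 rad -0.0003
(70, 190, 65, 53) [590.5 -51.1] 21.3
```

Request:
{"fn": "play_rows", "kwargs": {"motion": [[[0.07,0.0005,0.002,0.025,0],[0.07,0.0005,0.002,0.045,0],[0.07,0.0005,0.002,0.057,0],[0.07,0.0005,0.002,0.06,0],[0.07,0.0005,0.002,0.06,0],[0.0,0.0005,0.002,0.06,0],[0.0,0.0005,0.002,0.06,0],[0.0,0.0005,0.002,0.06,0]]], "squeeze": 30}}

```text
clock: 16.18
ee_pos: [0.5864, -0.1967, 0.1163]
tool_rot: [1.0, -0.0, 0.001, 0.0]
ft_force: [0.8, -0.3, 0.2]
opening: 0.579
grasp_force: 0.0
```

Request:
{"fn": "play_rows", "kwargs": {"motion": [[[0.0,0,0,0,0],[0.0,0,0,0,0],[0.0,0,0,0,0],[0.0,0,0,0,0],[0.0,0,0,0,0],[0.0,0,0,0,0],[0.0,0,0,0,0],[0.0,0,0,0,0]]]}}

```text
clock: 16.85
ee_pos: [0.586, -0.1966, 0.1156]
tool_rot: [1.0, -0.0, 0.0, 0.0]
ft_force: [-1.7, 0.1, 6.6]
opening: 0.37
grasp_force: 30.0
```

```bash
python3 - <<'E'
from h import *
st();go([.5865,-.1967,.116],0)
E
```

```text
t 16.85 p [ 0.586  -0.1966  0.1156] xax [ 1. -0.  0.] yax [-0. -1.  0.] zax [ 0. -0. -1.] q [-0.36  0.51  1.95 -0.    0.69  1.21] F [-1.7  0.1  6.6] op 0.37 g 30.0
d [ 0.0005  0.0001 -0.0004] spin deg -0.01 rad -0.0001
```

Request:
{"fn": "play_rows", "kwargs": {"motion": [[[0.0,0,0,-0.02,0],[0.0,0,0,-0.05,0],[0.0,0,0,-0.09,0],[0.0,0,0,-0.13,0],[0.0,-0.01,-0.03,-0.165,0],[0.0,-0.02,-0.07,-0.18,0],[0.0,-0.04,-0.11,-0.18,0],[0.0,-0.05,-0.15,-0.18,0]]]}}

```text
clock: 17.52
ee_pos: [0.5374, -0.0542, 0.2964]
tool_rot: [1.0, -0.001, 0.001, 0.0]
ft_force: [2.1, 1.2, -1.1]
opening: 0.367
grasp_force: 30.0
```

Request:
{"fn": "play_rows", "kwargs": {"motion": [[[0.0,0,-0.03,0,0],[0.0,0,-0.04,0,0],[0.0,0,-0.04,0,0],[0.0,0,-0.04,0,0],[0.0,0,-0.04,0,0],[0.0,0,-0.04,0,0],[0.0,0,-0.04,0,0],[0.0,0,-0.04,0,0]]]}}

```text
clock: 18.18
ee_pos: [0.5384, -0.0159, 0.295]
tool_rot: [1.0, -0.001, -0.0, -0.0]
ft_force: [0.7, 0.1, -1.9]
opening: 0.371
grasp_force: 30.0
```

```bash
python3 - <<'E'
from h import *
st(); f=grab("wrist"); cv2.imwrite("pics/w7.png",f["frame"])
c=np.array([.526,.1722]); d=np.array([-.0227,.9997]); l=np.array([-d[1],d[0]])
for i,(a,b) in enumerate(((-.05,-.05),(-.05,.05),(.05,-.05),(.05,.05))):
    p=c+a*d+b*l; print(i,p.round(4),proj(f,[*p,.062]).round(0),proj(f,[*p,.012]).round(0))
E
```

```text
t 18.18 p [ 0.5384 -0.0159  0.295 ] xax [ 1.    -0.001 -0.   ] yax [-0.001 -1.    -0.   ] zax [-0.  0. -1.] q [-0.07  0.12  2.06 -0.    0.96  1.5 ] F [ 0.7  0.1 -1.9] op 0.371 g 30.0
0 [0.5771 0.1233] [[179. 146.]] [[198. 142.]]
1 [0.4772 0.1211] [[192. 242.]] [[208. 226.]]
2 [0.5749 0.2233] [[ 77. 149.]] [[109. 144.]]
3 [0.4749 0.221 ] [[ 97. 244.]] [[125. 228.]]
```

View pics/w7.png

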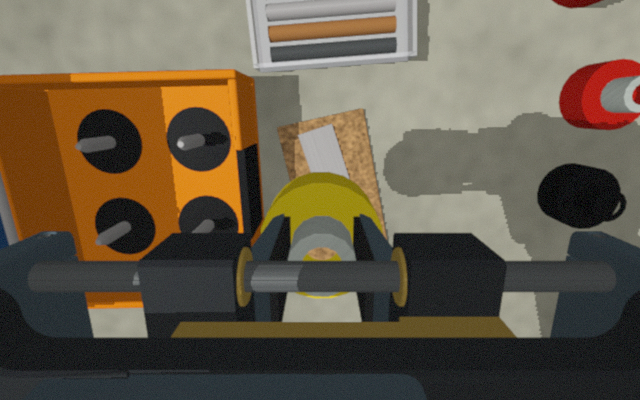

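Tips appear at (181,145), (80,147) and (99,243), within about 2 px of prediction. I'll refine with the dark discs and tips.

```bash
python3 - <<'E'
from h import *
f=grab("wrist"); s=telemetry.get_state()["ee_pos"]
m=mask(f,(0,0,0),(180,255,70))
for x0,y0 in ((198,140),(115,145),(125,228)):
    r=np.zeros_like(m); cv2.circle(r,(x0,y0),44,255,-1)
    k=blobs(m&r,300)[0]; h=cv2.convexHull(k.reshape(-1,1,2)); e=cv2.fitEllipse(h)
    P=cast(f,h[:,0],.012); c,rr=cv2.minEnclosingCircle((P*1000).astype(np.float32))
    print("disc",np.round(e[0],1),np.round(e[1],1),"w",cast(f,e[0],.012).round(4),np.round(c,1),round(rr,1))
im=f["frame"][110:260,60:260]; cv2.imwrite("pics/c7.png",cv2.resize(im,None,fx=4,fy=4,interpolation=cv2.INTER_CUBIC))
E
```

```text
disc [198.3 138.8] [59.1 65.1] w [[0.5803 0.1227]] [579.3 122.8] 34.8
disc [109.4 140.9] [58.1 68.5] w [[0.5781 0.2225]] [577.1 222.5] 35.4
disc [124.9 225.4] [52.5 61.9] w [[0.4781 0.2203]] [477.3 220.3] 35.3
```

View pics/c7.png

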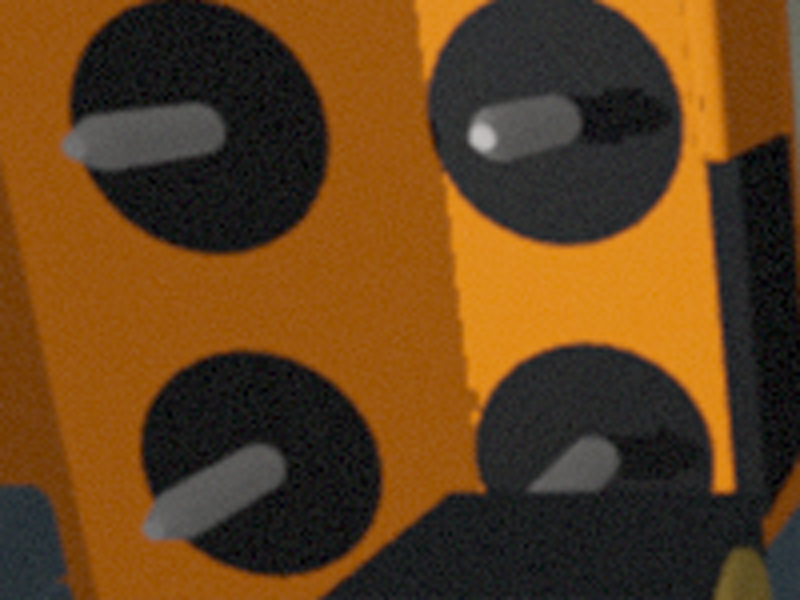

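```bash
python3 - <<'E'
from h import *
f=grab("wrist")
for p in ((180.5,144.25),(78,146.75),(98.25,241.5)): print(cast(f,p,.062).round(4))
st(); go([.579,.1230,.25],0)
E
```

```text
[[0.5791 0.1223]]
[[0.5768 0.2225]]
[[0.4779 0.2198]]
t 18.33 p [ 0.5384 -0.0155  0.2951] xax [ 1.    -0.001 -0.   ] yax [-0.001 -1.     0.   ] zax [-0. -0. -1.] q [-0.07  0.12  2.06 -0.    0.96  1.5 ] F [ 0.   1.  -3.1] op 0.372 g 30.0
d [ 0.0405 -0.1386  0.0451] spin deg -0.04 rad -0.0007
```

Request:
{"fn": "play_rows", "kwargs": {"motion": [[[0.0,0.01,-0.03,0,0],[0.0,0.02,-0.065,0,0],[0.0,0.03,-0.1,0,0],[0.0,0.038,-0.125,0.02,0],[0.0,0.0403,-0.138,0.05,0],[0.0,0.0403,-0.138,0.08,0],[0.0,0.0403,-0.138,0.095,0],[0.0,0.0403,-0.138,0.095,0]]]}}

```text
clock: 19.0
ee_pos: [0.5769, 0.1228, 0.1966]
tool_rot: [1.0, 0.0, -0.003, 0.0]
ft_force: [-0.2, -0.6, -2.3]
opening: 0.371
grasp_force: 30.0
```

Request:
{"fn": "play_rows", "kwargs": {"motion": [[[0.0,0,0,0,0],[0.0,0,0,0,0],[0.0,0,0,0,0],[0.0,0,0,0,0],[0.0,0,0,0,0],[0.0,0,0,0,0],[0.0,0,0,0,0],[0.0,0,0,0,0]]]}}

```text
clock: 19.67
ee_pos: [0.5787, 0.1228, 0.2003]
tool_rot: [1.0, -0.0, 0.0, -0.0]
ft_force: [-0.5, 0.4, -2.0]
opening: 0.372
grasp_force: 30.0
```

```bash
python3 - <<'E'
from h import *
st(); go([.5788,.1226,.129],0)
E
```

```text
t 19.67 p [0.5787 0.1228 0.2003] xax [ 1. -0.  0.] yax [-0. -1. -0.] zax [ 0.  0. -1.] q [0.17 0.34 1.99 0.   0.81 1.74] F [-0.5  0.4 -2. ] op 0.372 g 30.0
d [0.     0.0002 0.0713] spin deg -0.01 rad -0.0003
```

Request:
{"fn": "play_rows", "kwargs": {"motion": [[[0.0,0,0,0.01,0],[0.0,0,0,0.02,0],[0.0,0,0,0.027,0],[0.0,0,0,0.034,0],[0.0,0,0,0.04,0],[0.0,0,0,0.045,0],[0.0,0,0,0.045,0],[0.0,0,0,0.045,0]]]}}

```text
clock: 20.33
ee_pos: [0.5786, 0.1228, 0.1549]
tool_rot: [1.0, -0.0, -0.0, 0.0]
ft_force: [-0.1, -0.4, -1.3]
opening: 0.37
grasp_force: 30.0
```

Request:
{"fn": "play_rows", "kwargs": {"motion": [[[0.0,0,0,0.008,0],[0.0,0,0,0.016,0],[0.0,0,0,0.022,0],[0.0,0,0,0.0255,0],[0.0,0,0,0.0265,0],[0.0,0,0,0.0265,0],[0.0,0,0,0.0265,0],[0.0,0,0,0.0265,0]]]}}

```text
clock: 21.0
ee_pos: [0.5789, 0.1229, 0.1289]
tool_rot: [1.0, -0.0, 0.0, -0.0]
ft_force: [-0.4, -0.2, -2.2]
opening: 0.373
grasp_force: 30.0
```

Request:
{"fn": "play_rows", "kwargs": {"motion": [[[0.0,0,0,0.001,0],[0.055,0,0,0.001,0],[0.055,0,0,0.001,0],[0.055,0,0,0.001,0],[0.055,0,0,-0.02,0],[0.055,0,0,-0.06,0],[0.055,0,0,-0.1,0],[0.055,0,0,-0.14,0]]]}}

```text
clock: 21.67
ee_pos: [0.5783, 0.1227, 0.2702]
tool_rot: [1.0, -0.0, -0.0, 0.0]
ft_force: [0.3, -0.4, -0.4]
opening: 0.604
grasp_force: 0.0
```

Request:
{"fn": "play_rows", "kwargs": {"motion": [[[0.06,0.01,0.04,0,0],[0.06,0.015,0.08,0,0],[0.06,0.02,0.12,0,0],[0.06,0.03,0.16,0,0],[0.06,0.04,0.2,0,0],[0.06,0.045,0.24,0,0],[0.06,0.05,0.28,0,0],[0.06,0.055,0.32,0,0]]]}}

```text
clock: 22.33
ee_pos: [0.6336, -0.1993, 0.2689]
tool_rot: [1.0, -0.0, 0.0, 0.0]
ft_force: [0.5, 1.0, -0.2]
opening: 0.654
grasp_force: 0.0
```

Request:
{"fn": "play_rows", "kwargs": {"motion": [[[0.06,0,0.04,0,0],[0.06,0,0.08,0,0],[0.06,0,0.1,0,0],[0.06,0,0.1,0,0],[0.06,0,0.1,0,0],[0.06,0,0.1,0,0],[0.06,0,0.1,0,0],[0.06,0,0.1,0,0]]]}}

```text
clock: 23.0
ee_pos: [0.6337, -0.2961, 0.2687]
tool_rot: [1.0, 0.001, -0.0, -0.0]
ft_force: [-0.0, 0.4, 0.5]
opening: 0.656
grasp_force: 0.0
```

```bash
sed -i 's/(0,0,150),(180,60,255)/(0,0,95),(180,70,255)/' drum.py; python3 drum.py; python3 - <<'E'
from h import *
f=grab("top"); cv2.imwrite("pics/t8.png",cv2.resize(f["frame"][130:280,200:460],None,fx=3,fy=3))
f=cv2.imread("pics/drum.png"); g=cv2.imread("pics/t8.png"); cv2.imwrite("pics/m8.png",np.hstack([cv2.resize(f,(400,250)),cv2.resize(g,(400,250))]))
E
```

```text
t 23.0 p [ 0.6337 -0.2961  0.2687] xax [ 1.     0.001 -0.   ] yax [ 0.001 -1.    -0.   ] zax [-0.  0. -1.] q [-0.47  0.4   1.75  0.    0.99  1.1 ] F [-0.   0.4  0.5] op 0.656 g 0.0
yel (233, 317, 336, 21) grey (252, 311, 140, 12) ell [ 0.5013 -0.319 ] circ [ 496.4 -295.3] 71.5
yel body [ 462.4 -384.5] 190.2
red (252, 0, 107, 102) grey (273, 3, 59, 69) ell [ 0.7652 -0.2791] circ [ 763.9 -278.7] 25.8
red (252, 0, 107, 102) grey (245, 0, 121, 109) ell [ 0.7593 -0.2812] circ [ 757.  -281.2] 52.1
red body [ 762.5 -279.9] 48.5
red (308, 155, 68, 70) grey (301, 148, 82, 84) ell [ 0.6351 -0.3132] circ [ 634.3 -313.6] 42.1
red body [ 627.8 -314.4] 36.0
```

View pics/m8.png

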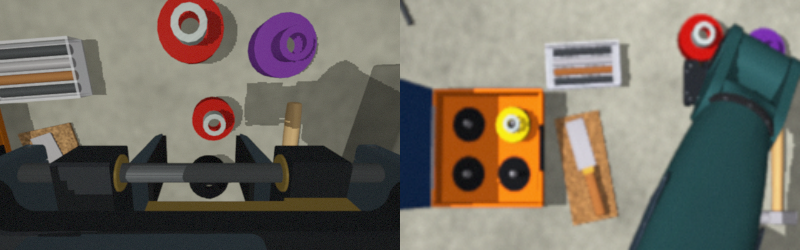

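Yellow is seated on the front-right spindle. The red hub is near px (345,193). Fit the hub now with a brighter threshold.

```bash
python3 - <<'E'
from h import *
f=grab("wrist")
for t in (130,150,165):
  m=mask(f,(0,0,t),(180,50,255)); r=np.zeros_like(m); cv2.circle(r,(344,190),28,255,-1)
  for k in blobs(m&r,80)[:2]:
    P=cast(f,k,.063); c,rr=cv2.minEnclosingCircle((P*1000).astype(np.float32)); print(t,cv2.boundingRect(k),np.round(c,1),round(rr,1))
st(); go([.624,-.3135,.18],0)
E
```

```text
130 (325, 182, 36, 35) [ 626.3 -314.5] 17.1
150 (325, 183, 35, 34) [ 625.9 -314.9] 16.6
165 (325, 183, 35, 34) [ 625.6 -315. ] 16.2
t 23.15 p [ 0.6338 -0.2965  0.2688] xax [1.    0.001 0.   ] yax [ 0.001 -1.     0.   ] zax [ 0. -0. -1.] q [-0.47  0.4   1.75 -0.    0.99  1.1 ] F [ 0.4 -0.3  0.3] op 0.657 g 0.0
d [-0.0098  0.017   0.0888] spin deg 0.04 rad 0.0007
```

Request:
{"fn": "play_rows", "kwargs": {"motion": [[[0.07,-0.008,0.018,0.03,0],[0.07,-0.008,0.018,0.06,0],[0.07,-0.008,0.018,0.09,0],[0.07,-0.008,0.018,0.1,0],[0.07,-0.008,0.018,0.11,0],[0.07,-0.008,0.018,0.12,0],[0.07,-0.008,0.018,0.12,0],[0.07,-0.008,0.018,0.12,0]]]}}

```text
clock: 23.82
ee_pos: [0.626, -0.3152, 0.1493]
tool_rot: [1.0, -0.0, 0.0, 0.0]
ft_force: [0.0, -0.1, 0.8]
opening: 0.765
grasp_force: 0.0
```

```bash
python3 - <<'E'
from h import *
st(); go([.6258,-.3148,.116],0)
E
```

```text
t 23.82 p [ 0.626  -0.3152  0.1493] xax [ 1.    -0.     0.001] yax [-0. -1.  0.] zax [ 0.001 -0.    -1.   ] q [-0.5   0.56  1.77  0.    0.81  1.07] F [ 0.  -0.1  0.8] op 0.765 g 0.0
d [-0.0002 -0.0004  0.0333] spin deg -0.0 rad -0.0
```

Request:
{"fn": "play_rows", "kwargs": {"motion": [[[0.07,0,0,0.015,0],[0.07,0,0,0.028,0],[0.07,0,0,0.033,0],[0.07,0,0,0.033,0],[0.0,0,0,0.033,0],[0.0,0,0,0.033,0],[0.0,0,0,0.033,0],[0.0,0,0,0.033,0]]]}}

```text
clock: 24.48
ee_pos: [0.6257, -0.3153, 0.116]
tool_rot: [1.0, -0.0, 0.0, 0.0]
ft_force: [1.0, -0.3, 0.5]
opening: 0.506
grasp_force: 0.0
```

Request:
{"fn": "play_rows", "kwargs": {"motion": [[[0.0,0,0,0,0],[0.0,0,0,0,0],[0.0,0,0,0,0],[0.0,0,0,0,0],[0.0,0,0,0,0],[0.0,0,0,0,0],[0.0,0,0,0,0],[0.0,0,0,0,0]]]}}

```text
clock: 25.15
ee_pos: [0.6257, -0.3153, 0.1159]
tool_rot: [1.0, -0.0, 0.0, 0.0]
ft_force: [-0.9, -0.5, 5.2]
opening: 0.372
grasp_force: 30.0
```

```bash
python3 - <<'E'
from h import *
st()
E
```

```text
t 25.15 p [ 0.6257 -0.3153  0.1159] xax [ 1. -0.  0.] yax [-0. -1.  0.] zax [ 0. -0. -1.] q [-0.5   0.6   1.77 -0.    0.76  1.07] F [-0.9 -0.5  5.2] op 0.372 g 30.0
```

Request:
{"fn": "play_rows", "kwargs": {"motion": [[[0.0,0,0,-0.02,0],[0.0,0,0,-0.05,0],[0.0,0,0,-0.09,0],[0.0,0,0,-0.13,0],[0.0,-0.01,-0.03,-0.155,0],[0.0,-0.02,-0.07,-0.16,0],[0.0,-0.04,-0.105,-0.16,0],[0.0,-0.05,-0.14,-0.16,0]]]}}

```text
clock: 25.82
ee_pos: [0.5738, -0.1737, 0.2757]
tool_rot: [1.0, -0.0, -0.0, -0.0]
ft_force: [0.4, 1.1, -1.7]
opening: 0.372
grasp_force: 30.0
```

Request:
{"fn": "play_rows", "kwargs": {"motion": [[[0.0,-0.015,-0.035,0,0],[0.0,-0.03,-0.07,0,0],[0.0,-0.043,-0.105,0,0],[0.0,-0.056,-0.14,0,0],[0.0,-0.068,-0.175,0,0],[0.0,-0.08,-0.21,0,0],[0.0,-0.09,-0.245,0,0],[0.0,-0.096,-0.275,0,0]]]}}

```text
clock: 26.48
ee_pos: [0.4781, 0.1016, 0.2754]
tool_rot: [1.0, -0.0, -0.0, -0.0]
ft_force: [1.5, -0.9, -2.5]
opening: 0.372
grasp_force: 30.0
```

Request:
{"fn": "play_rows", "kwargs": {"motion": [[[0.0,0,-0.015,0,0],[0.0,0,-0.02,0.02,0],[0.0,0,-0.02,0.045,0],[0.0,0,-0.02,0.065,0],[0.0,0,-0.02,0.075,0],[0.0,0,-0.02,0.075,0],[0.0,0,-0.02,0.075,0],[0.0,0,-0.02,0.075,0]]]}}

```text
clock: 27.15
ee_pos: [0.4803, 0.1198, 0.2016]
tool_rot: [1.0, -0.0, 0.001, -0.0]
ft_force: [0.6, -0.3, -2.0]
opening: 0.373
grasp_force: 30.0
```

```bash
python3 - <<'E'
from h import *
st(); go([.4798,.1201,.129],0)
E
```

```text
t 27.15 p [0.4803 0.1198 0.2016] xax [ 1.    -0.     0.001] yax [-0. -1. -0.] zax [ 0.001  0.    -1.   ] q [0.2  0.2  2.18 0.   0.76 1.77] F [ 0.6 -0.3 -2. ] op 0.373 g 30.0
d [-0.0005 -0.0003  0.0726] spin deg -0.02 rad -0.0004
```

Request:
{"fn": "play_rows", "kwargs": {"motion": [[[0.0,0,0,0.01,0],[0.0,0,0,0.02,0],[0.0,0,0,0.027,0],[0.0,0,0,0.034,0],[0.0,0,0,0.04,0],[0.0,0,0,0.045,0],[0.0,0,0,0.045,0],[0.0,0,0,0.045,0]]]}}

```text
clock: 27.82
ee_pos: [0.4796, 0.1198, 0.1554]
tool_rot: [1.0, -0.0, -0.0, 0.0]
ft_force: [0.1, -0.5, -1.8]
opening: 0.374
grasp_force: 30.0
```

Request:
{"fn": "play_rows", "kwargs": {"motion": [[[0.0,0,0,0.008,0],[0.0,0,0,0.016,0],[0.0,0,0,0.022,0],[0.0,0,0,0.0265,0],[0.0,0,0,0.0275,0],[0.0,0,0,0.0275,0],[0.0,0,0,0.0275,0],[0.0,0,0,0.0275,0]]]}}

```text
clock: 28.48
ee_pos: [0.4794, 0.1198, 0.1279]
tool_rot: [1.0, -0.0, -0.0, 0.0]
ft_force: [-2.9, -0.2, 2.4]
opening: 0.376
grasp_force: 30.0
```

Request:
{"fn": "play_rows", "kwargs": {"motion": [[[0.0,0,0,0.0,0],[0.055,0,0,0.0,0],[0.055,0,0,0.0,0],[0.055,0,0,0.0,0],[0.055,0,0,-0.02,0],[0.055,0,0,-0.06,0],[0.055,0,0,-0.1,0],[0.055,0,0,-0.14,0]]]}}

```text
clock: 29.15
ee_pos: [0.4793, 0.1198, 0.2697]
tool_rot: [1.0, -0.0, -0.0, 0.0]
ft_force: [0.8, -0.2, -0.1]
opening: 0.606
grasp_force: 0.0
```

```bash
python3 - <<'E'
from h import *
st()
f=grab("scene"); cv2.imwrite("pics/s9.png",cv2.resize(f["frame"][60:290,200:480],None,fx=2.5,fy=2.5))
# seated check in wrist: hub-top centres at z=.075
f=grab("wrist")
for p in ((.5793,.1225),(.48,.1201)): print(proj(f,[*p,.075]).round(0))
cv2.imwrite("pics/w9.png",f["frame"])
E
```

```text
t 29.15 p [0.4793 0.1198 0.2697] xax [ 1.    -0.    -0.001] yax [-0. -1.  0.] zax [-0.001 -0.    -1.   ] q [0.2  0.08 2.16 0.   0.9  1.77] F [ 0.8 -0.2 -0.1] op 0.606 g 0.0
[[320.  82.]]
[[323. 197.]]
```

View pics/s9.png

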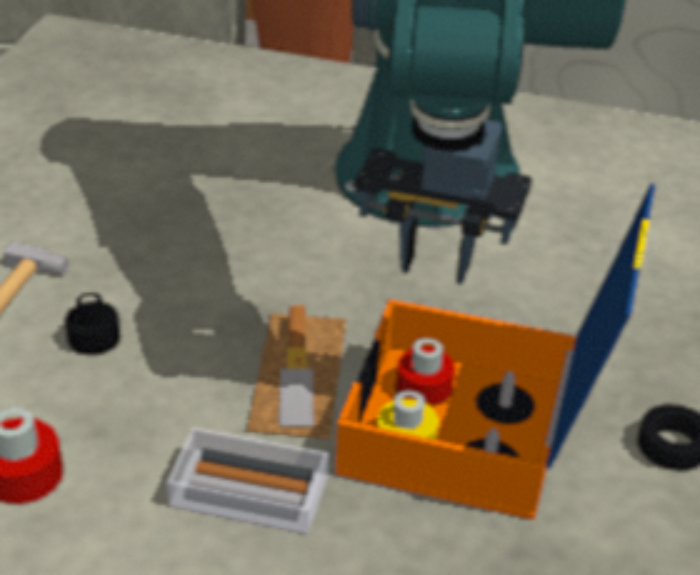

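Both drums sit down on the front spindles, and the cover is still back. To close, go over the cover with closed fingers and draw it forward.

Request:
{"fn": "play_rows", "kwargs": {"motion": [[[0.0,0,0,-0.03,0],[0.0,0.01,0,-0.07,0],[0.0,0.02,0,-0.11,0],[0.0,0.035,0,-0.14,0],[0.0,0.046,-0.02,-0.15,0],[0.0,0.046,-0.05,-0.15,0],[0.0,0.046,-0.09,-0.15,0],[0.0,0.046,-0.12,-0.15,0]]], "squeeze": 20}}

```text
clock: 29.92
ee_pos: [0.5257, 0.2417, 0.4179]
tool_rot: [1.0, -0.0, 0.0, -0.0]
ft_force: [0.6, -0.6, -0.4]
opening: 0.048
grasp_force: 0.0
```

Request:
{"fn": "play_rows", "kwargs": {"motion": [[[0.0,0,-0.04,0,0],[0.0,0,-0.08,0,0],[0.0,0,-0.12,0,0],[0.0,0,-0.15,0,0],[0.0,0,-0.16,0,0],[0.0,0,-0.16,0.02,0],[0.0,0,-0.16,0.05,0],[0.0,0,-0.16,0.07,0]]]}}

```text
clock: 30.58
ee_pos: [0.5253, 0.3995, 0.3456]
tool_rot: [1.0, 0.0, -0.001, 0.0]
ft_force: [-0.2, 0.5, -0.5]
opening: 0.002
grasp_force: 0.0
```

```bash
python3 - <<'E'
from h import *
st()
E
```

```text
t 30.58 p [0.5253 0.3995 0.3456] xax [ 1.     0.    -0.001] yax [ 0.    -1.     0.001] zax [-0.001 -0.001 -1.   ] q [ 0.61  0.26  1.79 -0.    1.09  2.19] F [-0.2  0.5 -0.5] op 0.002 g 0.0
```

Request:
{"fn": "play_rows", "kwargs": {"motion": [[[0.0,0,0.02,0,0],[0.0,0,0.04,0,0],[0.0,0,0.058,0,0],[0.0,0,0.074,-0.001,0],[0.0,0,0.09,-0.002,0],[0.0,0,0.106,-0.001,0],[0.0,0,0.12,0,0],[0.0,0,0.126,0,0]]]}}

```text
clock: 31.25
ee_pos: [0.5257, 0.2719, 0.3481]
tool_rot: [1.0, -0.001, 0.0, 0.0]
ft_force: [0.3, 1.8, -1.0]
opening: 0.004
grasp_force: 0.5
```

Request:
{"fn": "play_rows", "kwargs": {"motion": [[[0.0,0,0.018,0.004,0],[0.0,0,0.037,0.009,0],[0.0,0,0.054,0.016,0],[0.0,0,0.071,0.025,0],[0.0,0,0.087,0.035,0],[0.0,0,0.102,0.047,0],[0.0,0,0.115,0.061,0],[0.0,0,0.127,0.076,0]]]}}

```text
clock: 31.92
ee_pos: [0.5258, 0.1459, 0.2719]
tool_rot: [1.0, -0.0, 0.0, -0.0]
ft_force: [0.5, 0.9, 1.4]
opening: 0.005
grasp_force: 0.3
```

```bash
python3 - <<'E'
from h import *
st()
f=grab("scene"); cv2.imwrite("pics/s10.png",cv2.resize(f["frame"][60:290,200:480],None,fx=2.5,fy=2.5))
E
```

```text
t 31.92 p [0.5258 0.1459 0.2719] xax [ 1.    -0.     0.001] yax [-0. -1. -0.] zax [ 0.001  0.    -1.   ] q [ 0.23  0.16  2.06 -0.    0.92  1.8 ] F [0.5 0.9 1.4] op 0.005 g 0.3
```

View pics/s10.png

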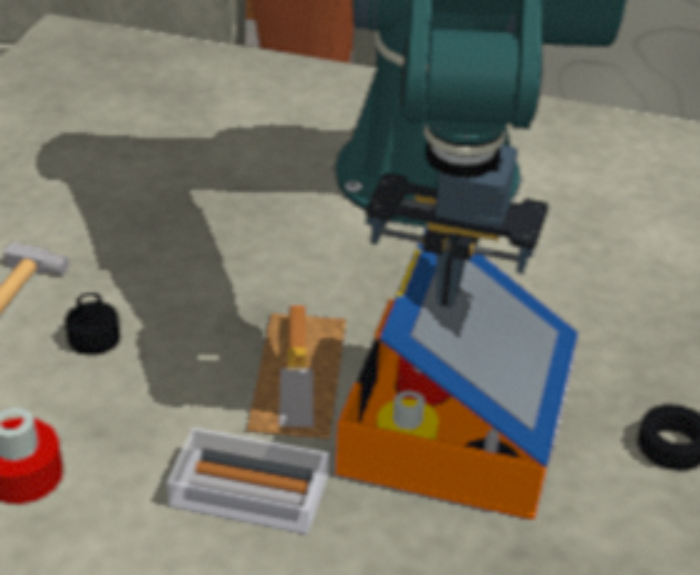

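The cover follows the fingers and is at about 0.55 rad now. Push it down.

Request:
{"fn": "play_rows", "kwargs": {"motion": [[[0.0,0,0.01,0.016,0],[0.0,0,0.019,0.032,0],[0.0,0,0.025,0.05,0],[0.0,0,0.031,0.068,0],[0.0,0,0.034,0.082,0],[0.0,0,0.035,0.093,0],[0.0,0,0.036,0.1,0],[0.0,0,0.036,0.102,0]]]}}

```text
clock: 32.63
ee_pos: [0.5254, 0.1108, 0.1694]
tool_rot: [1.0, -0.0, -0.001, 0.0]
ft_force: [-4.4, -4.2, 14.3]
opening: 0.005
grasp_force: 7.4
```

Request:
{"fn": "play_rows", "kwargs": {"motion": [[[0.0,0,0,0.002,0],[0.0,0,0,0.003,0],[0.0,0,0,0.004,0],[0.0,0,0,0.004,0],[0.0,0,0,0.004,0],[0.0,0,0,0.004,0],[0.0,0,0,0.004,0],[0.0,0,0,0.004,0]]]}}

```text
clock: 33.3
ee_pos: [0.5257, 0.1108, 0.1689]
tool_rot: [1.0, 0.0, -0.001, 0.0]
ft_force: [-22.2, -8.1, 49.9]
opening: 0.006
grasp_force: 24.8
```

Request:
{"fn": "play_rows", "kwargs": {"motion": [[[0.0,0,0,-0.01,0],[0.0,0,0,-0.04,0],[0.0,0,0,-0.08,0],[0.0,0,0,-0.12,0],[0.0,0,0.03,-0.15,0],[0.0,0,0.07,-0.15,0],[0.0,0,0.11,-0.15,0],[0.0,0,0.15,-0.15,0]]]}}

```text
clock: 33.97
ee_pos: [0.5257, -0.0404, 0.318]
tool_rot: [1.0, 0.001, 0.001, 0.0]
ft_force: [2.0, 0.2, -1.0]
opening: 0.001
grasp_force: 0.0
```

Request:
{"fn": "play_rows", "kwargs": {"motion": [[[0.03,0,0.04,0,0],[0.03,0,0.08,0,0],[0.03,0,0.12,0,0],[0.03,0,0.16,0,0],[0.03,0,0.19,0,0],[0.03,0,0.19,0,0],[0.03,0,0.19,0,0],[0.03,0,0.19,0,0]]]}}

```text
clock: 34.63
ee_pos: [0.5257, -0.2287, 0.3165]
tool_rot: [1.0, -0.0, 0.0, -0.0]
ft_force: [0.1, 0.8, -1.0]
opening: 0.33
grasp_force: 0.0
```

```bash
python3 - <<'E'
from h import *
st()
a=grab("scene"); b=grab("top")
f=a
print("lip pred shut",proj(f,[[.5308,.0565,.088]]).round(1)); 
for k in blobs(mask(f,(22,120,100),(35,255,255)),8): print(cv2.boundingRect(k))
cv2.imwrite("pics/m11.png",np.vstack([cv2.resize(a["frame"][130:290,150:480],(660,320)),cv2.resize(b["frame"][130:280,200:480],(500,268)) if 0 else cv2.copyMakeBorder(cv2.resize(b["frame"][130:280,200:480],(500,268)),0,0,0,160,cv2.BORDER_CONSTANT)]))
E
```

```text
t 34.63 p [ 0.5257 -0.2287  0.3165] xax [ 1. -0.  0.] yax [-0. -1. -0.] zax [ 0.  0. -1.] q [-0.45  0.15  1.98  0.    1.01  1.12] F [ 0.1  0.8 -1. ] op 0.33 g 0.0
lip pred shut [[345.3 201.8]]
(341, 192, 9, 19)
```

View pics/m11.png

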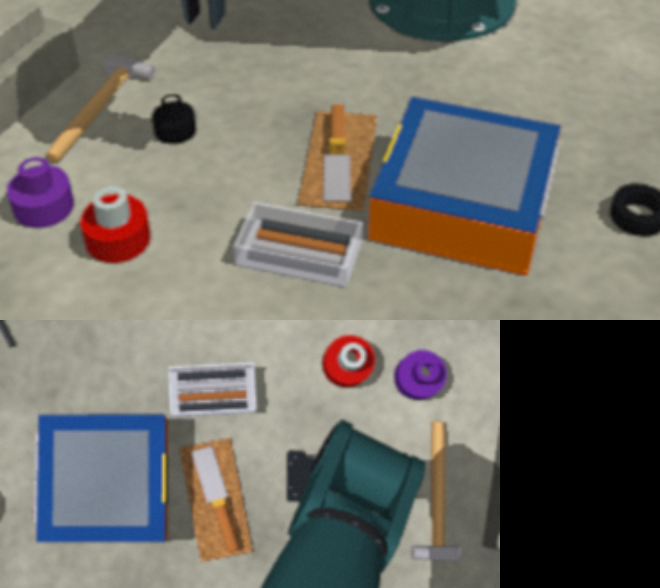

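The cover is shut, with its lip at (345,201) as predicted. The scraper lies on the cork and nothing else has moved.

```bash
python3 -c "
from workcell import sign_off
print(sign_off())"
```

```text
the job is handed in; nothing more can be done
None
```

I handed the job in at about 35 s on the robot clock: the red and yellow drums, the only two meant, were down on the front spindles, the scraper was flat on its cork rest, the cover was shut, and the hammer, chisel box and tape showed no movement in the last pictures; the sign-off returned no verdict.

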